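# Fill the kit tray for the blue bike

## Robot

A 7-joint arm with a two-finger parallel gripper is mounted at the origin on the work surface. World frame = base frame: x ahead of the robot, y to its left, z up, the work surface at z = 0. Lengths are in m, angles in rad, forces in N, time in s.
With the tool pointing down it reaches from about 0.4 to 0.875 m from the base axis. Payload 19.3 kg.
Tool frame: the origin (TCP) lies on the centre line of the jaws, within the pads' length; the fingertips stand 14 mm ahead of it and the grasp point (between the pads) lies 5 mm behind it; x points along the fingers, y is the direction in which the jaws open and shut, and the axes are right-handed (so a half turn about x gives the same grasp; the last joint's range is limited). The gripper opens to 85 mm and grips with 20 to 120 N. Pads are 22 mm wide; open, the fingers measure 114 mm over their backs; the gripper's body (76 mm by 85 mm) begins 54 mm behind the grasp point. The pads swing forward as they close: fully open they stand 13 mm farther back than shut.
Start: joints at [1.145, 0.521, -0.036, 1.599, 0.021, 1.021, -0.113], TCP at [0.218, -0.586, 0.209] pointing down, gripper open.
Joint ranges: [-2.91, 2.91], [-0.3, 2.13], [-1.5, 1.42], [0.17, 2.43], [-1.26, 4.41], [0.16, 1.93], [-2.52, 2.52]. Speed limits (rad/s): [1.89, 1.89, 2.39, 2.39, 3.01, 3.01, 3.01].

## Interface

Orientations are given as a unit quaternion [w, x, y, z].
In Python, from rig import readout, grab_frame, get_calibration, order gives the robot as it stands.
- The arm moves only by the tool servo_tool, never from a script. Its argument "motion" is a list of rows, each a list of 4 numbers: the shift along the tool's x, y, z in m, then the turn about the tool's x in degrees. In form: [[dx, dy, dz, twist], ...]. A call has 1 to 8 rows; each row shifts and turns the pose as measured when the row begins, along the tool's axes as they then stand; what a row does not reach is not made up. A row lasts 1/12 s, in which the tool goes at most 41.7 mm and 7.16 degrees, less where a joint would pass 70% of its speed; a pose out of reach is approached as far as the arm can. A call with a gripper value outside its range is refused whole. "hand" is the closure, from 0 (fully open) to 1 (shut), set as the call begins (left out, the last holds). The fingers move at their own pace and stop on an object; "newtons" is the grip in N (left out, the last holds). Time passes only in rows, so rows that do not move let the fingers close. It gives the time, the measured TCP pose, the force and the opening at its end, in the units of the state.
- readout.get_state(): the state, without advancing time (a new reading comes with each control period).
- grab_frame(name): name is "scene" or "side" or "wrist"; returns the picture (420x560x3 uint8, red, green, blue); there is no depth.
- get_calibration(name): a dict with "camera_matrix" (3x3 intrinsics, pixels), "distortion" ([k1, k2, p1, p2, k3] as OpenCV has them; the pictures are not rectified), "R" (3x3) and "t" (3): a world point X has camera coordinates R X + t; the wrist camera has in their place "hand_eye" (4x4, takes a point from camera to tool coordinates, whose origin is the TCP and whose axes are the tool frame's). Camera axes: x right, y down, z forward; pixel columns grow to the right and rows downward; lengths in m; the calibration is good to about 2 mm. A picture is of the moment at which its call begins: read the wrist's pose just before it. get_calibration takes no time and is no camera call.
- order.job_done(): hands the job in, once; it reports no verdict.
The state is a dict: "time_s": time; "joint_positions": joint angles; "joint_velocities": joint speeds; "joint_torque": joint torques, N m; "tool_pos": TCP position; "ee_rot": TCP orientation; "ft_force": force on the tool from outside, world axes, zero at the start; "ft_torque": the same for the moment, N m; "gripper_width": opening from 0.0 (shut) to 1.0 (fully open).
Only numpy, scipy, OpenCV 4.12 (cv2) and the standard library are available. Lean on these libraries where they do the work, as an engineer would, in place of code of your own. Each camera call takes 0.05 s, during which the arm holds its last target.

## Task

Gather the blue bike's four parts from the bench into the black kit tray, each in the middle of its own mat (to within a centimetre and a half): the blue hub on the yellow mat, the blue pedal on the white mat, the blue handlebar stem on the green mat and the blue bell on the orange mat. Set them down the way up that they lie on the bench, hub and bell standing upright; which way each is turned does not matter. The red hub and the red bell belong to another bike: leave them standing where they are.

Things in the scene. Friction and masses are not known exactly. Their poses are not given: they have to be found in the camera images.
- blue_hub: Blue bicycle wheel hub standing on end: a spool 64 mm tall with two round flanges of 50 mm diameter (6 to 12 mm and 52 to 58 mm above its underside), a 30 mm waist between them, a 36 mm foot and a 32 mm cap. Grip it across the upper flange. Origin: centre of the underside; z up along its axis; 220 g
- blue_pedal: Blue pedal lying flat: an open rectangular cage 52 mm (x) by 48 mm (y) by 30 mm tall with a black barrel through it, and a 12 mm steel axle stub that sticks 14 mm out of the +x side, 15 mm up. Grip it across the 48 mm between the y sides. Origin: centre of the cage's underside; z up; 160 g
- blue_stem: Blue handlebar stem lying flat: a solid block 76 mm long (x), 34 mm wide (y), 36 mm tall at the ends and 33 mm in the middle, round at the -x end, a dark bar hole through it sideways at the +x end. Grip it across the 34 mm at the middle. Origin: centre of the underside; z up; 170 g
- blue_bell: Blue handlebar bell standing on its black foot (38 mm diameter, 12 mm tall): a round dome of 52 mm diameter with straight sides from 12 to 30 mm above the underside, rounding off to 43 mm. Grip it across the straight sides, any way round. Origin: centre of the underside; z up; 90 g
- red_hub: Red wheel hub of another bike, to be left alone: exactly the blue hub's shape, size and origin (standing on end, 64 mm tall, 50 mm flanges, origin at the centre of the underside)
- red_bell: Red bell of another bike, to be left alone: exactly the blue bell's shape, size and origin (52 mm dome, 43 mm tall, origin at the centre of the underside)
- yellow_mat: Yellow square mat, 84 x 84 mm and 5 mm thick, fixed in the black kit tray (202 mm square outside, rim 14 mm above the bench). The four mats lie two by two, centres 94 mm apart, in a different arrangement each time; the tray stands on the bench to the robot's left and its place and turn vary. Origin: centre of the underside, 6 mm above the bench (the top, where the part stands, is 5 mm higher); x and y along the mat's edges, z up
- white_mat: White square mat, 84 x 84 mm and 5 mm thick, fixed in the black kit tray (202 mm square outside, rim 14 mm above the bench). The four mats lie two by two, centres 94 mm apart, in a different arrangement each time; the tray stands on the bench to the robot's left and its place and turn vary. Origin: centre of the underside, 6 mm above the bench (the top, where the part stands, is 5 mm higher); x and y along the mat's edges, z up
- green_mat: Green square mat, 84 x 84 mm and 5 mm thick, fixed in the black kit tray (202 mm square outside, rim 14 mm above the bench). The four mats lie two by two, centres 94 mm apart, in a different arrangement each time; the tray stands on the bench to the robot's left and its place and turn vary. Origin: centre of the underside, 6 mm above the bench (the top, where the part stands, is 5 mm higher); x and y along the mat's edges, z up
- orange_mat: Orange square mat, 84 x 84 mm and 5 mm thick, fixed in the black kit tray (202 mm square outside, rim 14 mm above the bench). The four mats lie two by two, centres 94 mm apart, in a different arrangement each time; the tray stands on the bench to the robot's left and its place and turn vary. Origin: centre of the underside, 6 mm above the bench (the top, where the part stands, is 5 mm higher); x and y along the mat's edges, z up
There are look-alikes about, which are no part of the job. What is shaped like the blue_pedal but pink or turquoise is not meant. What is shaped like the blue_hub but pink or purple is not meant.

How it is judged:
By the outcome, as a careful person would: the job done as asked, in the order asked, and still so for the second after the job is handed in, with the robot touching nothing.
It also fails if it takes over 102 s, if anything falls off the work surface, if the arm or the gripper's body presses on something with over 40 N, if the wrist force passes 120 N, or if a joint passes its speed limit or range.

## Working session

There is one attempt and no reset: what is moved stays moved. The work goes in short steps, Python scripts to look and compute and a tool call to move; the robot and the scene stay as the last step left them, time stands still between calls to the robot, and variables do not carry over. Pictures are saved under pics/ and viewed, and the job is handed in when it is done.

Besides the shell and the picture viewer there is one more tool, called after "Call:" by a JSON object that holds its "fn" and its "kwargs". servo_tool: Moves the arm, as the interface text tells. Its arguments: {"type":"object","properties":{"motion":{"type":"array","items":{"type":"array","items":{"type":"number"}}},"hand":{"type":"number"},"newtons":{"type":"number"}},"required":["motion"]}

```bash
ls; mkdir -p pics; python3 - <<'E'
from rig import readout, grab_frame, get_calibration
import cv2
print(readout.get_state())
for n in ['scene','side','wrist']:
    cv2.imwrite(f'pics/{n}0.png',cv2.cvtColor(grab_frame(n),cv2.COLOR_RGB2BGR)); print(n,get_calibration(n))
E
```

```text
pics
{'time_s': 0.0, 'joint_positions': array([ 1.14481043,  0.52200494, -0.03630309,  1.59998233,  0.02120584,
        1.02109585, -0.11280451]), 'joint_velocities': array([ 7.61629700e-04, -3.80325222e-04,  2.45121713e-04, -9.18075887e-05,
        1.39548920e-03, -1.41374939e-03, -2.64561827e-03]), 'joint_torque': array([ 6.44838528e-04, -9.27101684e+01,  1.98048681e+00, -3.69917822e+01,
        1.79089140e-02,  8.32778140e-03,  7.61178853e-06]), 'tool_pos': array([ 0.21753262, -0.58555027,  0.20844087]), 'ee_rot': array([-0.12473815, -0.69584763, -0.12549268,  0.69605177]), 'ft_force': array([-0.30040649, -0.14116629,  0.35834817]), 'ft_torque': array([0.03353535, 0.00330493, 0.03658195]), 'gripper_width': 1.007062666257948}
scene {'camera_matrix': array([[491.86369686,   0.        , 272.18676336],
       [  0.        , 491.86369686, 216.73365489],
       [  0.        ,   0.        ,   1.        ]]), 'distortion': array([-0.0921061,  0.       ,  0.       ,  0.       ,  0.       ]), 'R': array([[ 0.74617071,  0.66572923, -0.0058189 ],
       [ 0.56206061, -0.63461188, -0.53042967],
[... 486 characters left out ...]
 -0.69893719, -0.61038909]]), 't': array([0.42158799, 0.17129044, 0.7971639 ])}
wrist {'camera_matrix': array([[338.89609434,   0.        , 276.48561155],
       [  0.        , 338.89609434, 207.85494535],
       [  0.        ,   0.        ,   1.        ]]), 'distortion': array([-0.07714916,  0.        ,  0.        ,  0.        ,  0.        ]), 'hand_eye': array([[ 1.47164543e-04, -2.75137424e-01,  9.61404897e-01,
        -1.63905698e-01],
       [ 9.99999910e-01, -3.41823717e-04, -2.50896399e-04,
        -7.46202985e-04],
       [ 3.97661985e-04,  9.61404848e-01,  2.75137348e-01,
        -7.09204390e-02],
       [ 0.00000000e+00,  0.00000000e+00,  0.00000000e+00,
         1.00000000e+00]])}
```

View pics/scene0.png

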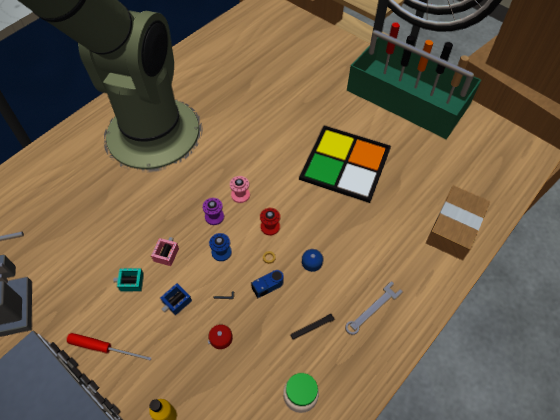

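View pics/side0.png

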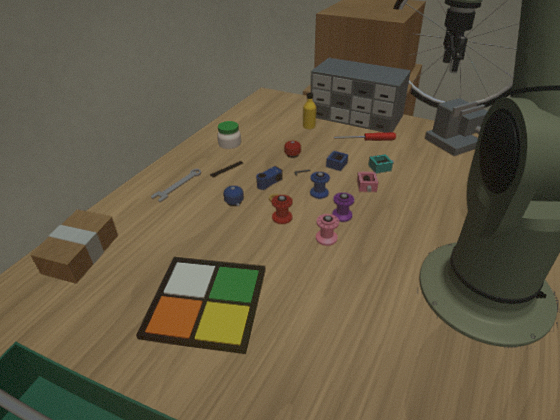

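View pics/wrist0.png

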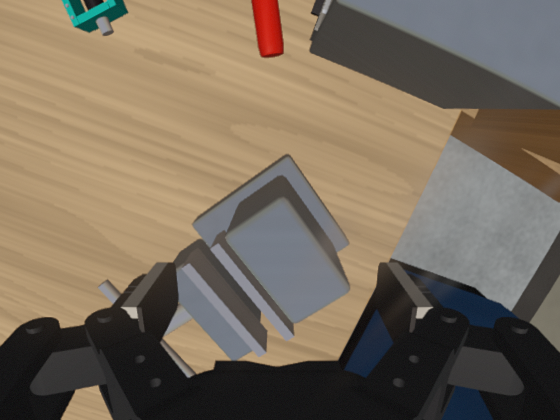

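```bash
cat > h.py <<'E'
import numpy as np, cv2
from rig import readout, grab_frame, get_calibration
from scipy.spatial.transform import Rotation as Ro
def cam(name, st=None):
    c=get_calibration(name); K=c['camera_matrix']; d=c['distortion']
    if name=='wrist':
        st=st or readout.get_state(); q=st['ee_rot']; R=Ro.from_quat([q[1],q[2],q[3],q[0]]).as_matrix()
        H=c['hand_eye']; Rw=R@H[:3,:3]; o=R@H[:3,3]+st['tool_pos']
        return K,d,Rw.T,-Rw.T@o
    return K,d,c['R'],c['t']
def pix(C,uv,z):
    K,d,R,t=C; uv=np.array(uv,float).reshape(-1,1,2)
    p=cv2.undistortPoints(uv,K,d)[:,0]; o=-R.T@t
    r=np.c_[p,np.ones(len(p))]@R
    return o+r*((z-o[2])/r[:,2])[:,None]
def proj(C,X):
    K,d,R,t=C
    return cv2.projectPoints(np.array(X,float).reshape(-1,1,3),cv2.Rodrigues(R)[0],t,K,d)[0][:,0]
def crop(img,x0,y0,x1,y1,s,f):
    cv2.imwrite(f,cv2.resize(img[y0:y1,x0:x1],None,fx=s,fy=s,interpolation=cv2.INTER_CUBIC))
def snap(name,f):
    st=readout.get_state(); im=cv2.cvtColor(grab_frame(name),cv2.COLOR_RGB2BGR); cv2.imwrite(f,im); return im,cam(name,st)
def yaw():
    q=readout.get_state()['ee_rot']; return Ro.from_quat([q[1],q[2],q[3],q[0]]).as_matrix()
E
python3 - <<'E'
from h import *
im=cv2.imread('pics/scene0.png')
crop(im,110,160,340,330,3.4,'pics/c1.png'); crop(im,290,115,400,210,6,'pics/c2.png')
im=cv2.imread('pics/side0.png')
crop(im,210,130,410,250,4,'pics/c3.png')
np.set_printoptions(precision=4,suppress=True)
print(yaw())
E
```

```text
[[-0.0004  0.3483 -0.9374]
 [ 0.0007 -0.9374 -0.3483]
 [-1.     -0.0008  0.0001]]
```

View pics/c1.png

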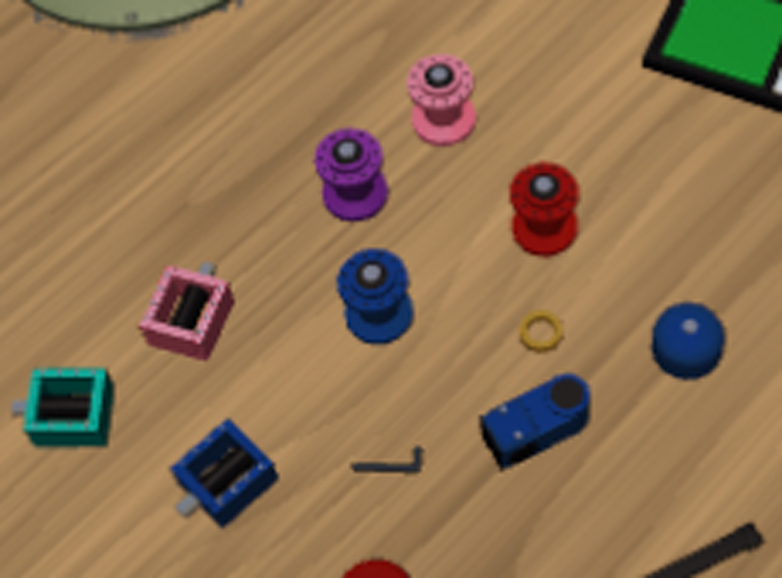

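View pics/c2.png

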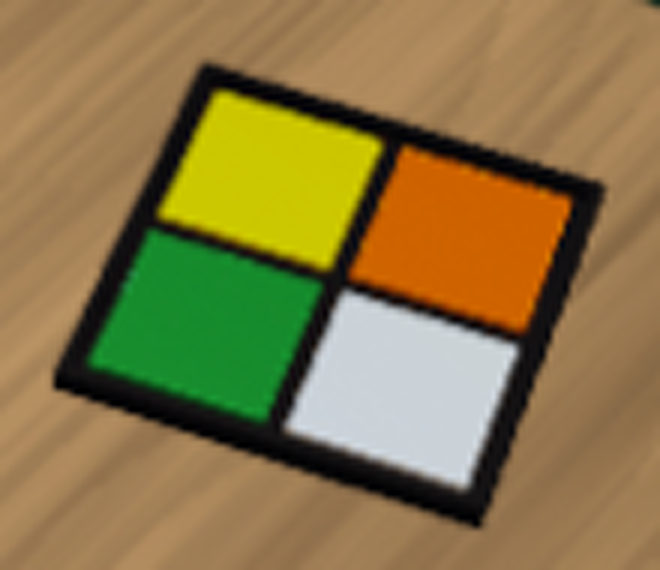

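View pics/c3.png

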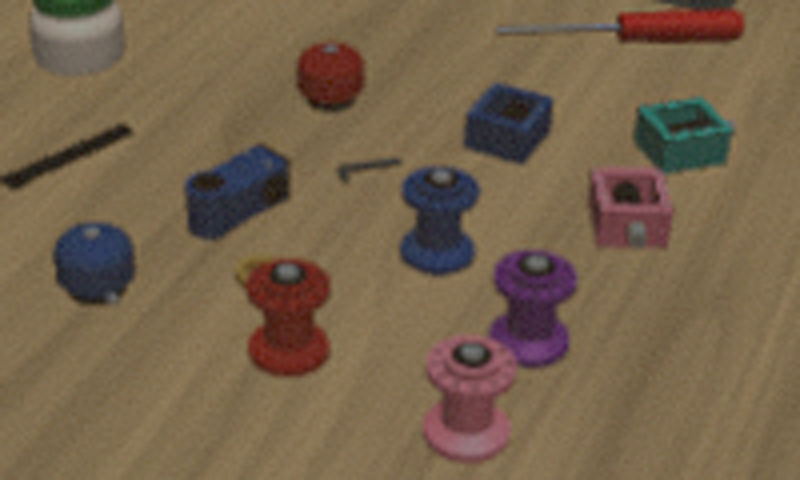

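```bash
python3 - <<'E'
from h import *
np.set_printoptions(precision=4,suppress=True)
C=cam('scene'); S=cam('side')
def c1(p,z): return pix(C,np.array(p)/3.4+[110,160],z)
def c2(p,z): return pix(C,(np.array(p)-0)/6+[290,115],z)
def c3(p,z): return pix(S,np.array(p)/4+[210,130],z)
print('hub',c1([371,270],.064),c3([440,175],.064))
print('redhub',c1([543,184],.064),c3([288,270],.064))
print('purple',c1([347,150],.064),'pink',c1([438,74],.064))
print('bell',c1([690,327],.043),c3([92,231],.043))
P=c1([[230,421],[276,464],[222,512],[173,470]],.030);print('pedal',P,P.mean(0),np.linalg.norm(np.diff(P,axis=0),axis=1))
print('axle',c1([186,506],.015))
print('stem hole-end / round',c1([[483,418],[505,440],[567,376],[590,400]],.036))
M={'y':[[212,90],[386,145],[330,270],[158,217]],'o':[[400,146],[574,198],[525,332],[347,279]],'g':[[150,230],[322,282],[272,421],[88,366]],'w':[[340,291],[519,344],[472,489],[286,431]]}
for k,v in M.items():
    Q=c2(v,.011); print(k,Q.mean(0),np.linalg.norm(np.diff(Q,axis=0),axis=1), np.degrees(np.arctan2(*(Q[1]-Q[0])[1::-1])))
E
```

```text
hub [[ 0.4322 -0.1468  0.064 ]] [[ 0.4349 -0.1512  0.064 ]]
redhub [[ 0.4746 -0.0145  0.064 ]] [[ 0.4756 -0.018   0.064 ]]
purple [[ 0.3481 -0.0874  0.064 ]] pink [[0.3505 0.0059 0.064 ]]
bell [[ 0.6207 -0.0246  0.043 ]] [[ 0.6189 -0.0253  0.043 ]]
pedal [[ 0.4277 -0.284   0.03  ]
 [ 0.4743 -0.2847  0.03  ]
 [ 0.4725 -0.3327  0.03  ]
 [ 0.4255 -0.3346  0.03  ]] [ 0.45  -0.309  0.03 ] [0.0467 0.048  0.047 ]
axle [[ 0.4448 -0.344   0.015 ]]
stem hole-end / round [[ 0.5576 -0.1686  0.036 ]
 [ 0.5797 -0.1706  0.036 ]
 [ 0.5794 -0.1071  0.036 ]
 [ 0.6032 -0.1102  0.036 ]]
y [0.4358 0.3052 0.011 ] [0.088  0.0826 0.084 ] 18.441269884109925
o [0.5235 0.3363 0.011 ] [0.0854 0.0856 0.0845] 19.805521650929087
g [0.4665 0.2182 0.011 ] [0.0836 0.0835 0.0865] 20.08395155203878
w [0.5549 0.2485 0.011 ] [0.0847 0.0851 0.0856] 20.65555587284115
```

```bash
cat > go.py <<'E'
import sys
from h import *
# go.py x y z [yaw of jaw axis mod 180]
st=readout.get_state(); R=yaw(); a=list(map(float,sys.argv[1:]))
d=np.array(a[:3])-st['tool_pos']; y=np.degrees(np.arctan2(R[1,1],R[0,1]))
tw=0
if len(a)>3: tw=(y-a[3]+90)%180-90
print('t %.2f pos'%st['time_s'],st['tool_pos'].round(4),'yaw %.1f q7 %.2f w %.3f F'%(y,st['joint_positions'][6],st['gripper_width']),st['ft_force'].round(1))
Rt=R@Ro.from_euler('x',tw,degrees=True).as_matrix()
print('before twist d',(R.T@d).round(4),'twist %.1f'%tw,'after twist d',(Rt.T@d).round(4))
E
python3 go.py 0.433 -0.149 0.2 -100
```

```text
t 0.15 pos [ 0.2176 -0.5856  0.2086] yaw -69.6 q7 -0.11 w 1.000 F [ 0.1  0.5 -0.1]
before twist d [ 0.0088 -0.3343 -0.354 ] twist 30.4 after twist d [ 0.0088 -0.4674 -0.1363]
```

Call:
{"fn": "servo_tool", "kwargs": {"motion": [[0, 0, 0, 6], [0, 0, 0, 6], [0, 0, 0, 6], [0, 0, 0, 6], [0, 0, 0, 6], [0, -0.038, -0.011, 0], [0, -0.038, -0.011, 0], [0, -0.038, -0.011, 0]], "hand": 0, "newtons": 40}}

```text
time_s: 0.82
tool_pos: [0.267, -0.4819, 0.2056]
ee_rot: [0.073, -0.702, 0.072, 0.705]
ft_force: [1.7, -0.7, 0.3]
gripper_width: 0.999
```

```bash
python3 go.py 0.433 -0.149 0.2 -100
```

```text
t 0.82 pos [ 0.267  -0.4819  0.2056] yaw -101.8 q7 -0.78 w 0.999 F [ 1.7 -0.7  0.3]
before twist d [ 0.0054 -0.3598 -0.0946] twist -1.8 after twist d [ 0.0054 -0.3567 -0.1057]
```

Call:
{"fn": "servo_tool", "kwargs": {"motion": [[0, -0.04, -0.011, 0], [0, -0.04, -0.011, 0], [0, -0.04, -0.011, 0], [0, -0.04, -0.011, 0], [0, -0.04, -0.011, 0], [0, -0.04, -0.011, 0], [0, -0.04, -0.011, 0], [0, -0.04, -0.011, 0]]}}

```text
time_s: 1.48
tool_pos: [0.4162, -0.1825, 0.2052]
ee_rot: [0.074, -0.702, 0.073, 0.705]
ft_force: [0.4, -1.9, -0.5]
gripper_width: 0.992
```

```bash
python3 go.py 0.433 -0.149 0.16 -100; python3 - <<'E'
from h import *
im,C=snap('wrist','pics/w1.png'); print(proj(C,[[.433,-.149,.064],[.433,-.149,0]]))
E
```

```text
t 1.48 pos [ 0.4162 -0.1825  0.2052] yaw -101.9 q7 -1.52 w 0.992 F [ 0.4 -1.9 -0.5]
before twist d [ 0.0452 -0.0362 -0.0097] twist -1.9 after twist d [ 0.0452 -0.0359 -0.0109]
[[238.33889349 179.40186822]
 [244.68238468 167.80341548]]
```

View pics/w1.png

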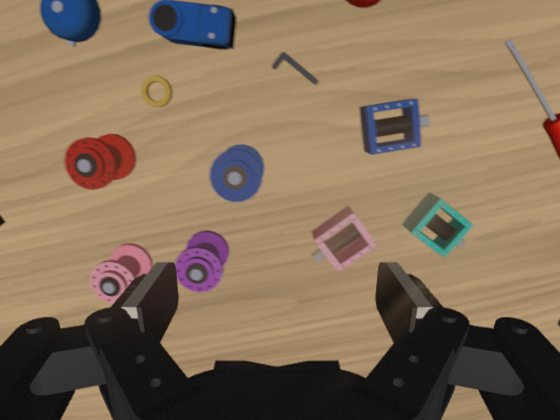

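```bash
python3 - <<'E'
from h import *
im=cv2.imread('pics/w1.png')
crop(im,340,80,450,170,6,'pics/w1p.png'); crop(im,30,0,250,130,3.6,'pics/w1s.png')
C=cam('wrist'); print(pix(C,[[234,178]],.064))
E
```

```text
[[ 0.43873753 -0.13766376  0.064     ]]
```

View pics/w1p.png

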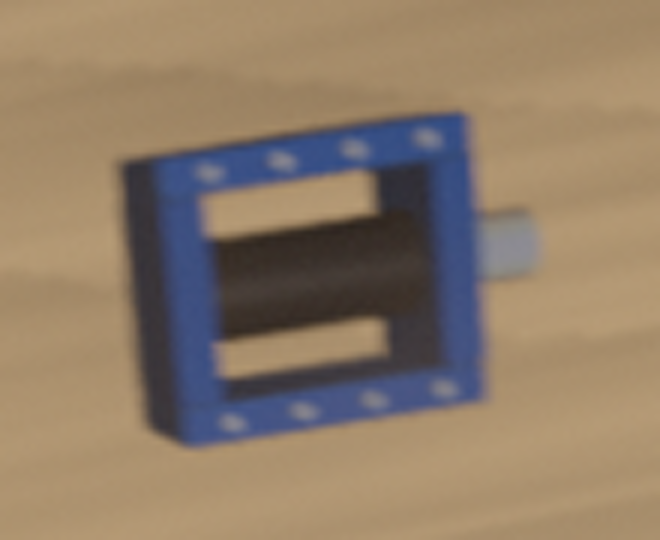

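View pics/w1s.png

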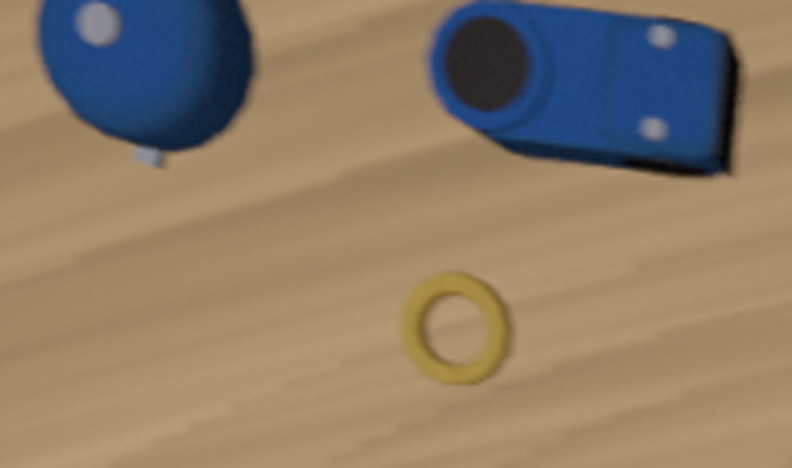

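```bash
cat >> h.py <<'E'
import pickle
_s=snap
def snap(name,f):
    im,C=_s(name,f); pickle.dump(C,open(f+'.pkl','wb')); return im,C
def ld(f): return pickle.load(open(f+'.pkl','rb'))
E
python3 - <<'E'
from h import *
im,C=snap('wrist','pics/w2.png')
print(readout.get_state()['tool_pos'],readout.get_state()['joint_velocities'].round(3))
crop(im,340,80,450,170,6,'pics/w2p.png'); crop(im,30,0,250,220,3,'pics/w2s.png')
E
```

```text
[ 0.41847937 -0.17877149  0.20513793] [ 0.08  -0.     0.082  0.004  0.011  0.005  0.116]
```

View pics/w2s.png

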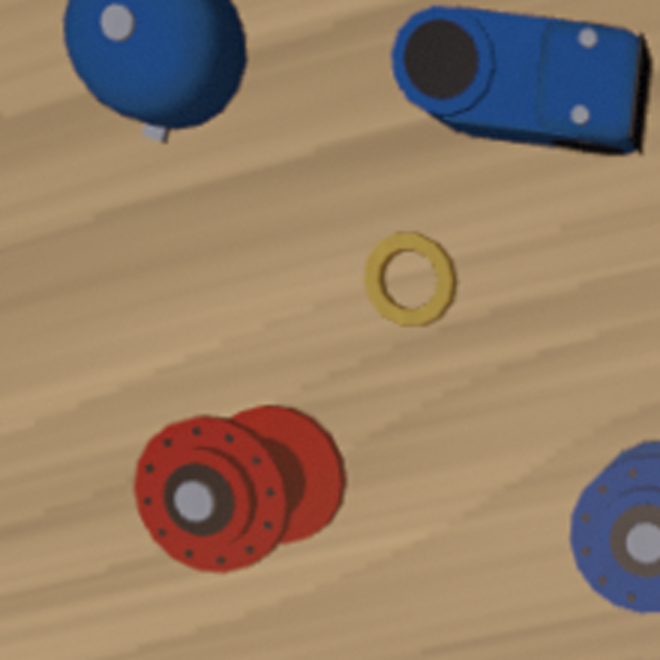

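View pics/w2.png

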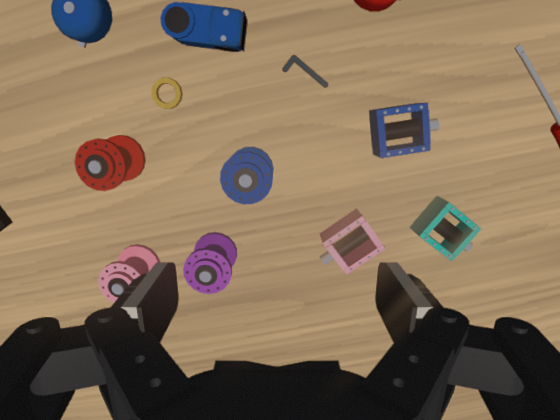

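View pics/w2p.png

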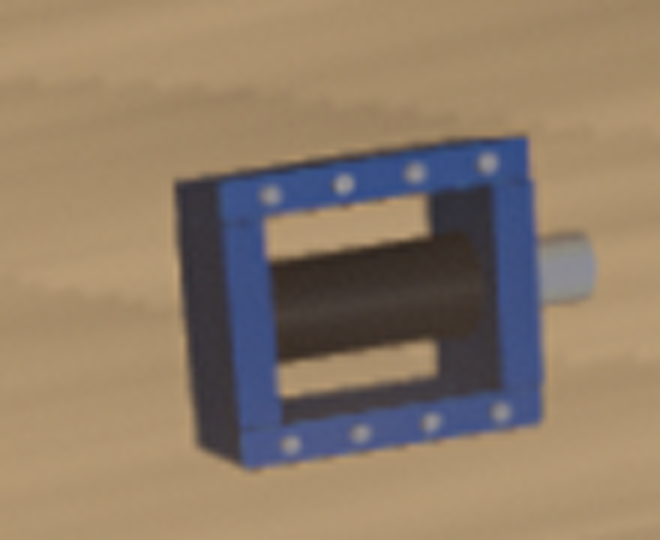

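```bash
python3 - <<'E'
from h import *
np.set_printoptions(precision=4,suppress=True)
C=ld('pics/w2.png')
print('hub,red',pix(C,[[245,181],[94.7,166.7]],.064))
print('bell',pix(C,[[69,7]],.043))
print('stem disc,dots,corners',pix(C,[[177,20],[226,12.7],[223.3,38.3],[243.7,11],[241,47]],.036))
E
```

```text
hub,red [[ 0.434  -0.1469  0.064 ]
 [ 0.4756 -0.0126  0.064 ]]
bell [[ 0.62   -0.0225  0.043 ]]
stem disc,dots,corners [[ 0.587  -0.1154  0.036 ]
 [ 0.5832 -0.1604  0.036 ]
 [ 0.5624 -0.153   0.036 ]
 [ 0.5812 -0.1763  0.036 ]
 [ 0.5517 -0.1672  0.036 ]]
```

```bash
python3 - <<'E'
from h import *
np.set_printoptions(precision=4,suppress=True)
C=ld('pics/w2.png')
P=pix(C,np.array([[220,182],[526,136],[541,422],[247,467]])/6+[340,80],.030)
print(P,P.mean(0),np.linalg.norm(np.diff(P,axis=0),axis=1)); d=P[1]-P[0]+P[2]-P[3]; print(np.degrees(np.arctan2(d[1],d[0])))
E
python3 go.py 0.434 -0.147 0.05 -102
```

```text
[[ 0.4709 -0.2832  0.03  ]
 [ 0.4689 -0.3338  0.03  ]
 [ 0.4219 -0.332   0.03  ]
 [ 0.4239 -0.2817  0.03  ]] [ 0.4464 -0.3077  0.03  ] [0.0507 0.047  0.0504]
-92.2856155013359
t 1.58 pos [ 0.4185 -0.1788  0.2051] yaw -101.4 q7 -1.52 w 0.997 F [-0.5 -2.1 -0.7]
before twist d [ 0.1552 -0.0339 -0.0096] twist 0.6 after twist d [ 0.1552 -0.034  -0.0092]
```

Call:
{"fn": "servo_tool", "kwargs": {"motion": [[0, -0.017, -0.005, 0], [0, -0.017, -0.0045, 0], [0.03, 0, 0, 0], [0.035, 0, 0, 0], [0.025, 0, 0, 0], [0, 0, 0, 0]]}}

```text
time_s: 2.08
tool_pos: [0.4375, -0.143, 0.1137]
ee_rot: [-0.069, 0.704, -0.067, -0.703]
ft_force: [-0.8, -0.1, -1.2]
gripper_width: 0.999
```

```bash
python3 go.py 0.434 -0.147 0.05 -102; python3 - <<'E'
from h import *
im,C=snap('wrist','pics/w3.png'); print(proj(C,[[.434,-.147,.064]]))
E
```

```text
t 2.08 pos [ 0.4375 -0.143   0.1137] yaw -101.1 q7 -1.63 w 0.999 F [-0.8 -0.1 -1.2]
before twist d [0.0637 0.0047 0.0027] twist 0.9 after twist d [0.0637 0.0048 0.0026]
[[285.45138186 225.04760625]]
```

View pics/w3.png

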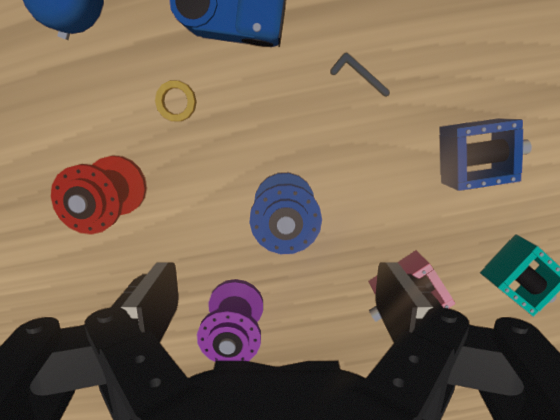

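Call:
{"fn": "servo_tool", "kwargs": {"motion": [[0, 0.0047, 0.0027, 0], [0.02, 0, 0, 0], [0.022, 0, 0, 0], [0.015, 0, 0, 0], [0, 0, 0, 0]]}}

```text
time_s: 2.55
tool_pos: [0.438, -0.1509, 0.0644]
ee_rot: [-0.069, 0.708, -0.069, -0.699]
ft_force: [-0.7, -0.3, -0.5]
gripper_width: 0.997
```

```bash
python3 go.py 0.434 -0.147 0.05 -102
```

```text
t 2.55 pos [ 0.438  -0.1509  0.0644] yaw -101.2 q7 -1.63 w 0.997 F [-0.7 -0.3 -0.5]
before twist d [ 0.0144 -0.003   0.0048] twist 0.8 after twist d [ 0.0144 -0.003   0.0049]
```

Call:
{"fn": "servo_tool", "kwargs": {"motion": [[0.007, -0.003, 0.005, 0], [0.006, 0, 0, 0], [0, 0, 0, 0]]}}

```text
time_s: 2.8
tool_pos: [0.4349, -0.1481, 0.0542]
ee_rot: [-0.069, 0.709, -0.07, -0.698]
ft_force: [-0.5, 1.1, -0.1]
gripper_width: 1.0
```

```bash
python3 go.py 0.434 -0.147 0.05 -102; python3 -c "
from h import *
print(yaw().round(4))"
```

```text
t 2.80 pos [ 0.4349 -0.1481  0.0542] yaw -101.3 q7 -1.64 w 1.000 F [-0.5  1.1 -0.1]
before twist d [ 0.0042 -0.0009  0.0012] twist 0.7 after twist d [ 0.0042 -0.0009  0.0012]
[[ 1.620e-02 -1.963e-01 -9.804e-01]
 [-2.400e-03 -9.805e-01  1.963e-01]
 [-9.999e-01 -8.000e-04 -1.640e-02]]
```

Call:
{"fn": "servo_tool", "kwargs": {"motion": [[0.003, 0, 0, 0], [0, 0, 0, 0], [0, 0, 0, 0], [0, 0, 0, 0], [0, 0, 0, 0], [0, 0, 0, 0], [0, 0, 0, 0], [0, 0, 0, 0]], "hand": 1, "newtons": 40}}

```text
time_s: 3.47
tool_pos: [0.4364, -0.1486, 0.0535]
ee_rot: [-0.069, 0.711, -0.07, -0.697]
ft_force: [-0.0, 0.9, -0.5]
gripper_width: 0.004
```

```bash
python3 go.py 0.434 -0.147 0.15; python3 -c "
from h import *
print(yaw().round(4)); snap('wrist','pics/w4.png')"
```

```text
t 3.47 pos [ 0.4364 -0.1486  0.0535] yaw -101.3 q7 -1.64 w 0.004 F [-0.   0.9 -0.5]
before twist d [-0.0965 -0.0012  0.0007] twist 0.0 after twist d [-0.0965 -0.0012  0.0007]
[[ 1.960e-02 -1.963e-01 -9.803e-01]
 [-3.400e-03 -9.805e-01  1.963e-01]
 [-9.998e-01 -5.000e-04 -1.990e-02]]
```

View pics/w4.png

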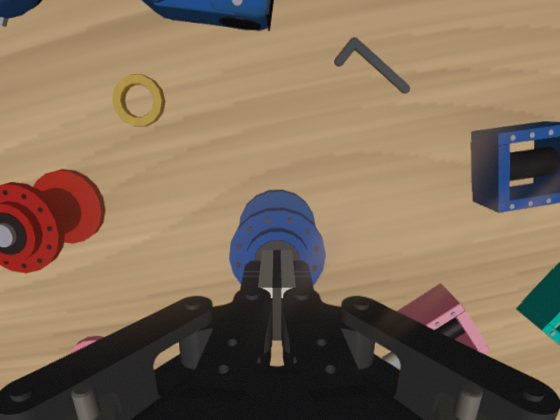

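```bash
python3 - <<'E'
from h import *
np.set_printoptions(precision=4,suppress=True)
C=ld('pics/w4.png'); st=readout.get_state(); R=yaw(); p=st['tool_pos']
for x in (.014,0,-.005,-.05): print(x,proj(C,[p+R@[x,0,0]]))
print('hub',proj(C,[[.434,-.147,.064],[.434,-.147,.0]]), proj(C,[[0.475,-.0135,.064]]))
for n in ('scene','side'): 
    im,c=snap(n,f'pics/{n}1.png'); print(n,proj(c,[p,p+R@[.014,0,0]]))
im=cv2.imread('pics/scene1.png'); crop(im,160,160,320,290,5,'pics/s1c.png')
im=cv2.imread('pics/side1.png'); crop(im,250,100,410,250,5,'pics/d1c.png')
E
```

```text
0.014 [[278.7485 241.0457]]
0 [[278.9186 250.9221]]
-0.005 [[278.9856 254.8192]]
-0.05 [[279.8057 302.6609]]
hub [[276.7474 263.9478]
 [276.7299 224.6789]] [[  5.5559 235.7246]]
scene [[220.2336 243.1056]
 [220.8576 246.0044]]
side [[318.9048 177.5518]
 [318.5778 182.0327]]
```

View pics/s1c.png

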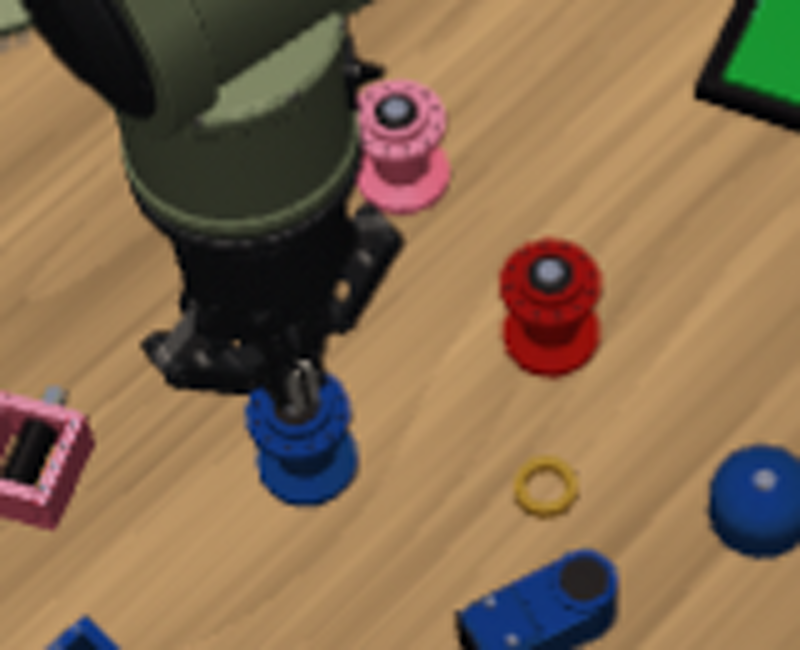

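View pics/d1c.png

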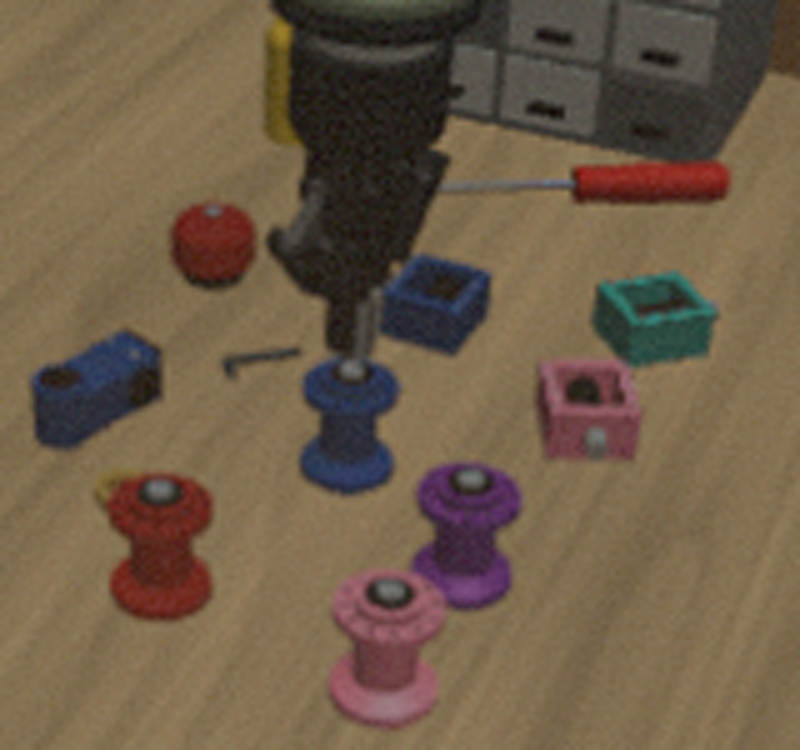

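```bash
python3 - <<'E'
from h import *
np.set_printoptions(precision=4,suppress=True)
A=ld('pics/scene1.png');B=ld('pics/side1.png')
def tri(u,v):
    P=[np.c_[C[2],C[3]] for C in (A,B)]
    q=[cv2.undistortPoints(np.array([[x]],float),C[0],C[1])[0].T for x,C in ((u,A),(v,B))]
    X=cv2.triangulatePoints(P[0],P[1],q[0],q[1])[:,0]; return X[:3]/X[3]
X=tri((219.4,242.4),(320,171.6)); print('tip',X,proj(A,[X]),proj(B,[X]))
X=tri((219.1,239.4),(320,173.8));print('cap',X)
im=cv2.imread('pics/w4.png'); crop(im,200,170,350,330,5,'pics/w4c.png')
E
```

```text
tip [ 0.4382 -0.154   0.0675] [[218.6308 242.1665]] [[319.2794 171.7645]]
cap [ 0.4334 -0.1476  0.0664]
```

View pics/w4c.png

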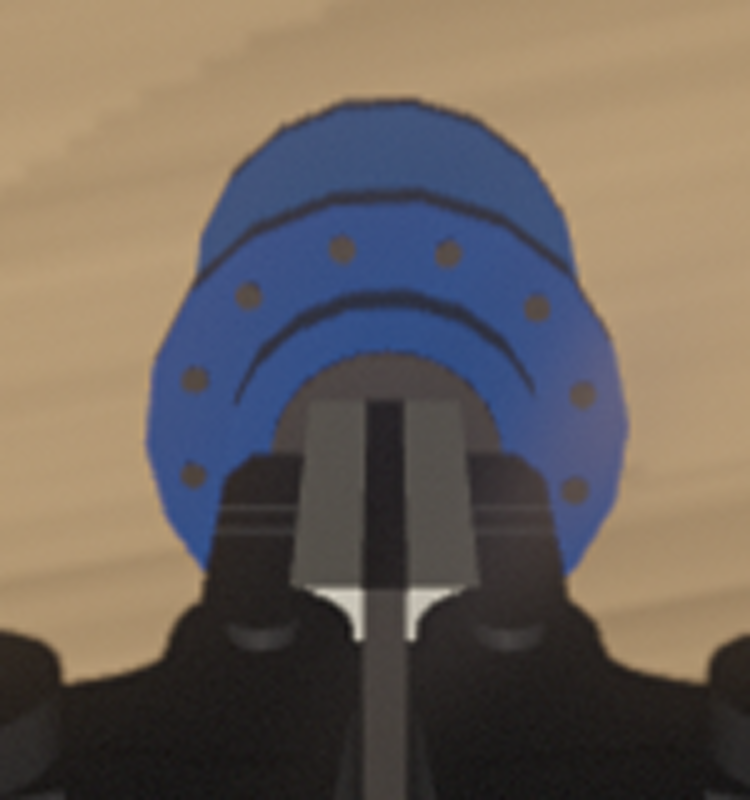

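Call:
{"fn": "servo_tool", "kwargs": {"motion": [[0, 0, 0, 0], [0, 0, 0, 0], [0, 0, 0, 0], [0, 0, 0, 0], [0, 0, 0, 0], [0, 0, 0, 0]], "hand": 0}}

```text
time_s: 4.12
tool_pos: [0.4363, -0.1486, 0.0534]
ee_rot: [-0.069, 0.711, -0.07, -0.697]
ft_force: [0.1, 0.8, 0.3]
gripper_width: 0.847
```

```bash
python3 go.py 0.434 -0.147 0.028; python3 -c "
from h import *
print(yaw().round(4)); im,_=snap('side','pics/side2.png');crop(im,250,100,410,220,5,'pics/d2c.png')"
```

```text
t 4.12 pos [ 0.4363 -0.1486  0.0534] yaw -101.3 q7 -1.64 w 0.847 F [0.1 0.8 0.3]
before twist d [ 0.0253 -0.0011  0.003 ] twist 0.0 after twist d [ 0.0253 -0.0011  0.003 ]
[[ 1.930e-02 -1.963e-01 -9.803e-01]
 [-3.300e-03 -9.805e-01  1.963e-01]
 [-9.998e-01 -5.000e-04 -1.960e-02]]
```

View pics/d2c.png

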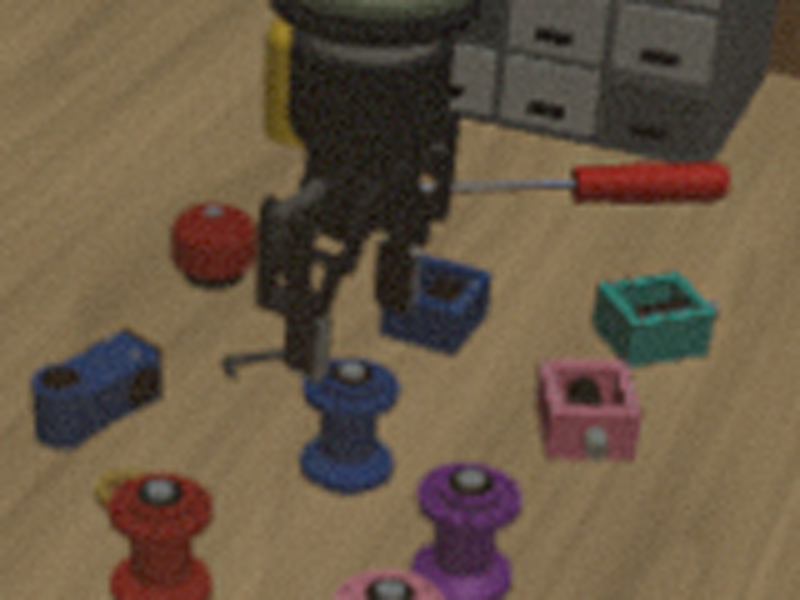

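Call:
{"fn": "servo_tool", "kwargs": {"motion": [[0.01, -0.001, 0.003, 0], [0.01, 0, 0, 0], [0.004, 0, 0, 0], [0, 0, 0, 0]]}}

```text
time_s: 4.5
tool_pos: [0.4345, -0.1473, 0.0283]
ee_rot: [-0.069, 0.711, -0.07, -0.696]
ft_force: [0.3, 0.5, 0.2]
gripper_width: 1.002
```

```bash
python3 go.py 0.434 -0.147 0.028; python3 -c "
from h import *
im,_=snap('side','pics/side3.png');crop(im,250,100,410,220,5,'pics/d3c.png')
im,_=snap('scene','pics/scene3.png'); crop(im,160,160,320,280,5,'pics/s3c.png')"
```

```text
t 4.50 pos [ 0.4345 -0.1473  0.0283] yaw -101.3 q7 -1.65 w 1.002 F [0.3 0.5 0.2]
before twist d [ 0.0003 -0.0002  0.0005] twist 0.0 after twist d [ 0.0003 -0.0002  0.0005]
```

View pics/d3c.png

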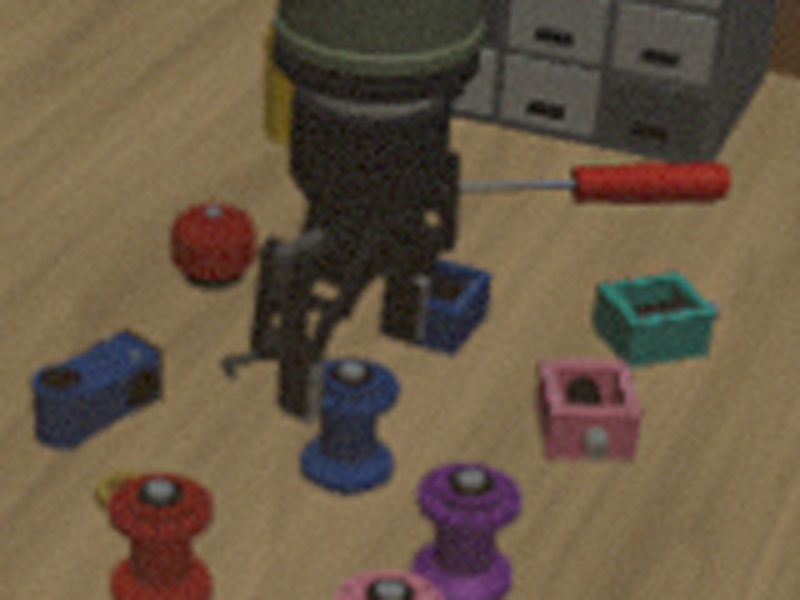

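View pics/s3c.png

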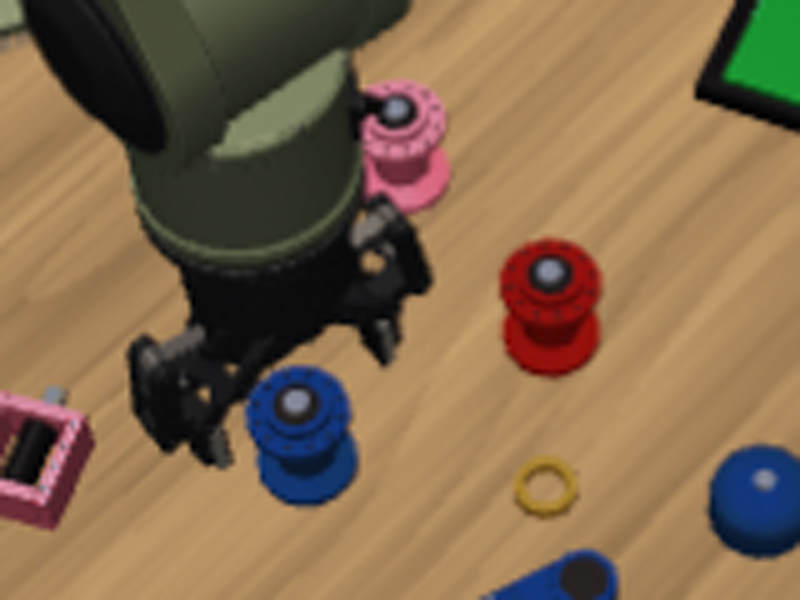

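Call:
{"fn": "servo_tool", "kwargs": {"motion": [[0, 0, 0, 0], [0, 0, 0, 0], [0, 0, 0, 0], [0, 0, 0, 0], [0, 0, 0, 0], [0, 0, 0, 0], [0, 0, 0, 0]], "hand": 1, "newtons": 40}}

```text
time_s: 5.18
tool_pos: [0.4358, -0.1479, 0.0305]
ee_rot: [-0.069, 0.712, -0.071, -0.695]
ft_force: [-0.3, 1.1, -1.4]
gripper_width: 0.55
```

```bash
python3 go.py 0.434 -0.147 0.028; python3 -c "
from h import *
im,_=snap('side','pics/side4.png');crop(im,250,100,410,220,5,'pics/d4c.png')
im,_=snap('scene','pics/scene4.png'); crop(im,160,160,320,280,5,'pics/s4c.png')"
```

```text
t 5.18 pos [ 0.4358 -0.1479  0.0305] yaw -101.4 q7 -1.65 w 0.550 F [-0.3  1.1 -1.4]
before twist d [ 0.0025 -0.0005  0.002 ] twist 0.0 after twist d [ 0.0025 -0.0005  0.002 ]
```

View pics/d4c.png

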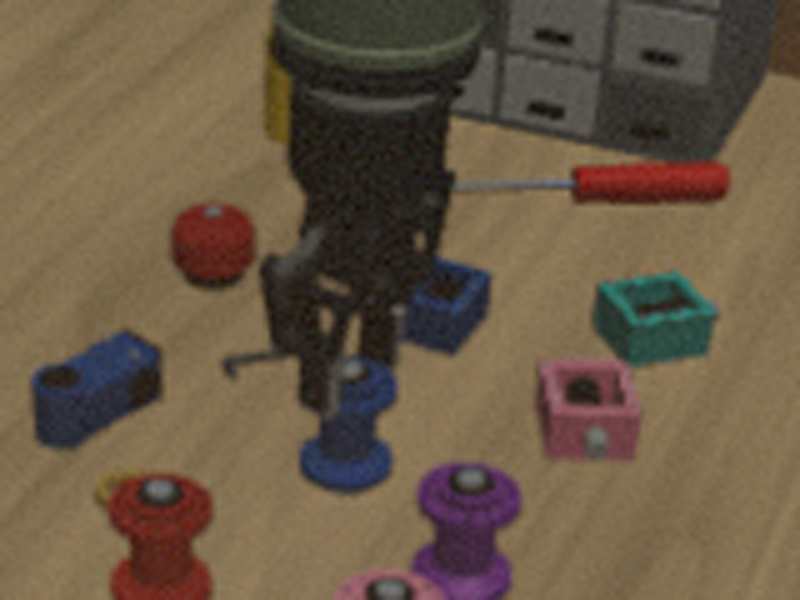

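View pics/s4c.png

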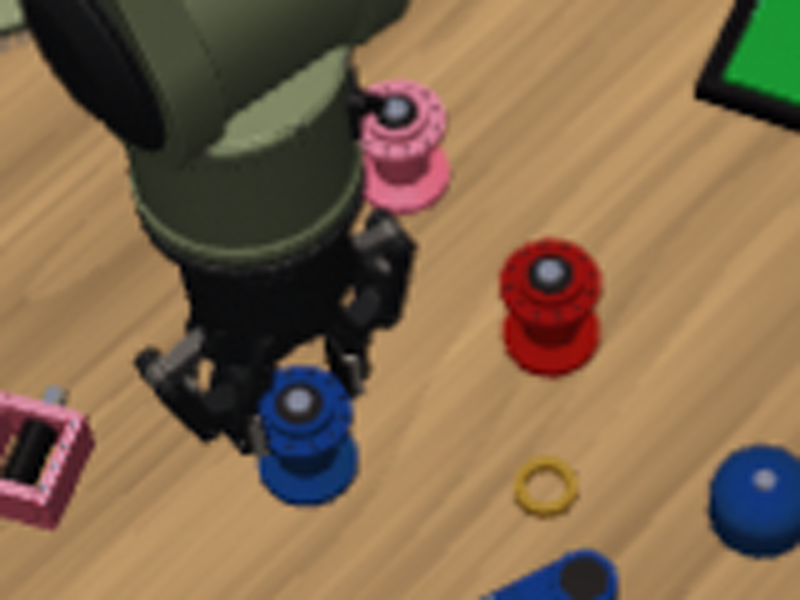

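Call:
{"fn": "servo_tool", "kwargs": {"motion": [[-0.005, 0, 0, 0], [-0.005, 0, 0, 0], [-0.01, 0, 0, 0], [-0.01, 0, 0, 0], [0, 0, 0, 0], [0, 0, 0, 0]]}}

```text
time_s: 5.78
tool_pos: [0.4347, -0.1476, 0.0629]
ee_rot: [-0.069, 0.712, -0.071, -0.695]
ft_force: [-0.1, -0.5, -1.5]
gripper_width: 0.548
```

```bash
python3 go.py 0.434 -0.147 0.15; python3 -c "
from h import *
im,_=snap('side','pics/side5.png');crop(im,250,100,410,220,5,'pics/d5c.png')
im,_=snap('wrist','pics/w5.png')"
```

```text
t 5.78 pos [ 0.4347 -0.1476  0.0629] yaw -101.3 q7 -1.64 w 0.548 F [-0.1 -0.5 -1.5]
before twist d [-0.0871 -0.0005 -0.0012] twist 0.0 after twist d [-0.0871 -0.0005 -0.0012]
```

View pics/d5c.png

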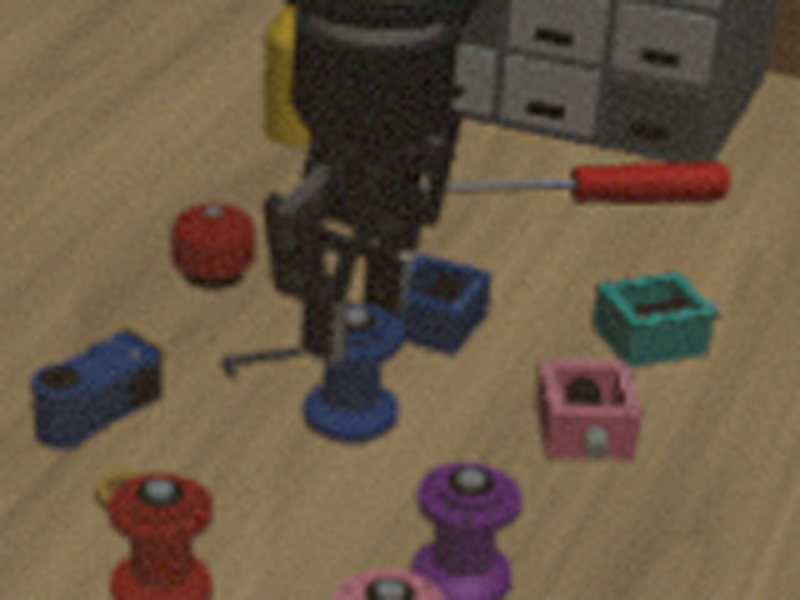

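View pics/w5.png

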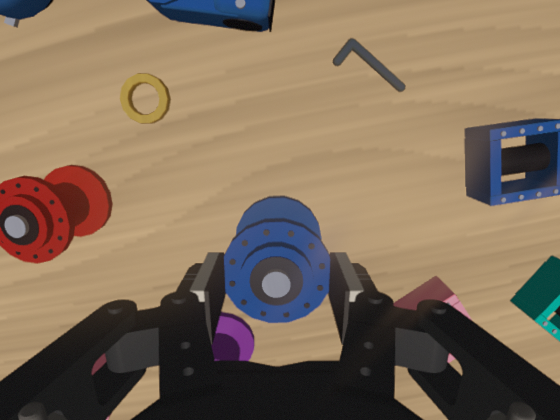

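Call:
{"fn": "servo_tool", "kwargs": {"motion": [[-0.03, 0, 0, 0], [-0.03, 0, 0, -6], [-0.03, 0, 0, -7], [0, 0, 0, -7], [0, 0, 0, -7], [0, 0, 0, -7], [0, 0, 0, -7], [0, 0, 0, -7]]}}

```text
time_s: 6.55
tool_pos: [0.4309, -0.1465, 0.1532]
ee_rot: [0.232, 0.674, 0.226, -0.664]
ft_force: [-0.3, -0.0, -1.1]
gripper_width: 0.55
```

```bash
python3 - <<'E'
from h import *
np.set_printoptions(precision=4,suppress=True)
C=ld('pics/w5.png'); R=C[2]; print('hub cap in hand', pix(C,[[277,284]],.096))
E
python3 go.py 0.435 0.3053 0.155 -20
```

```text
hub cap in hand [[ 0.433  -0.1462  0.096 ]]
t 6.55 pos [ 0.4309 -0.1465  0.1532] yaw -52.3 q7 -0.87 w 0.550 F [-0.3 -0.  -1.1]
before twist d [-0.0035 -0.3547 -0.2798] twist -32.3 after twist d [-0.0035 -0.1506 -0.426 ]
```

Call:
{"fn": "servo_tool", "kwargs": {"motion": [[0, 0, 0, -6.5], [0, 0, 0, -6.5], [0, 0, 0, -6.5], [0, 0, 0, -6.5], [0, -0.012, -0.034, -4], [0, -0.012, -0.034, 0], [0, -0.012, -0.034, 0], [0, -0.012, -0.034, 0]]}}

```text
time_s: 7.22
tool_pos: [0.4342, -0.0053, 0.1484]
ee_rot: [0.404, 0.585, 0.398, -0.58]
ft_force: [1.8, -0.1, -1.3]
gripper_width: 0.545
```

```bash
python3 go.py 0.435 0.3053 0.155 -20
```

```text
t 7.22 pos [ 0.4342 -0.0053  0.1484] yaw -21.0 q7 -0.73 w 0.545 F [ 1.8 -0.1 -1.3]
before twist d [-0.0075 -0.1102 -0.2904] twist -1.0 after twist d [-0.0075 -0.1054 -0.2922]
```

Call:
{"fn": "servo_tool", "kwargs": {"motion": [[-0.001, -0.014, -0.036, 0], [-0.001, -0.014, -0.036, 0], [-0.001, -0.014, -0.036, 0], [-0.001, -0.014, -0.036, 0], [-0.001, -0.014, -0.036, 0], [-0.001, -0.014, -0.036, 0], [0, -0.012, -0.03, 0], [0, 0, 0, 0]]}}

```text
time_s: 7.88
tool_pos: [0.4272, 0.2783, 0.1501]
ee_rot: [0.403, 0.583, 0.401, -0.58]
ft_force: [-0.9, 0.2, -2.3]
gripper_width: 0.548
```

```bash
python3 go.py 0.435 0.3053 0.1 -20; python3 -c "
from h import *
snap('wrist','pics/w6.png')"
```

```text
t 7.88 pos [0.4272 0.2783 0.1501] yaw -20.7 q7 -1.35 w 0.548 F [-0.9  0.2 -2.3]
before twist d [ 0.0502 -0.0024 -0.0279] twist -0.7 after twist d [ 0.0502 -0.0021 -0.0279]
```

View pics/w6.png

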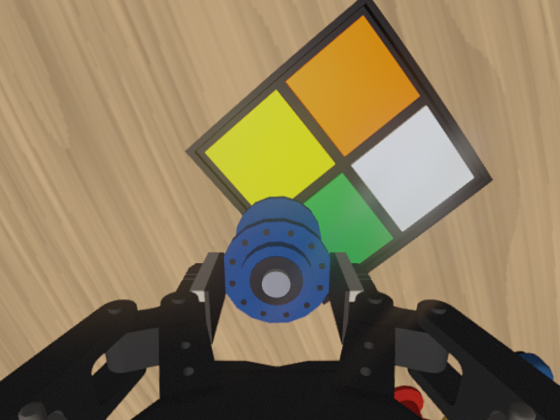

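```bash
python3 - <<'E'
from h import *
np.set_printoptions(precision=4,suppress=True)
C=ld('pics/w6.png')
for n,v in dict(y=[[277,90],[205,152],[335,163]],o=[[367,15],[420,96],[345,157],[286,81]],w=[[427,105],[474,177],[402,234],[351,164]]).items():
    Q=pix(C,v,.011); print(n,(Q[1]+Q[2])/2 if n=='y' else Q.mean(0))
Q=pix(C,[[345,160]],.011);print('tray c',Q)
E
```

```text
y [0.434  0.3096 0.011 ]
o [0.5232 0.3394 0.011 ]
w [0.5528 0.2513 0.011 ]
tray c [[0.496  0.2837 0.011 ]]
```

Call:
{"fn": "servo_tool", "kwargs": {"motion": [[0, -0.002, -0.015, 0], [0, -0.001, -0.012, 0], [0.025, 0, 0, 0], [0.025, 0, 0, 0], [0.02, 0, 0, 0], [0.01, 0, 0, 0], [0, 0, 0, 0]]}}

```text
time_s: 8.52
tool_pos: [0.4357, 0.2999, 0.0645]
ee_rot: [-0.402, -0.582, -0.399, 0.583]
ft_force: [-0.4, 0.1, -1.8]
gripper_width: 0.546
```

```bash
python3 go.py 0.4345 0.307 0.0425 -20
```

```text
t 8.52 pos [0.4357 0.2999 0.0645] yaw -20.9 q7 -1.46 w 0.546 F [-0.4  0.1 -1.8]
before twist d [ 0.0219 -0.0037 -0.0062] twist -0.9 after twist d [ 0.0219 -0.0036 -0.0063]
```

Call:
{"fn": "servo_tool", "kwargs": {"motion": [[0.008, -0.004, -0.006, 0], [0.008, 0, 0, 0], [0.004, 0, 0, 0], [0, 0, 0, 0], [0, 0, 0, 0]]}}

```text
time_s: 8.93
tool_pos: [0.4354, 0.3075, 0.0445]
ee_rot: [0.402, 0.583, 0.399, -0.582]
ft_force: [-0.4, -0.6, -2.0]
gripper_width: 0.546
```

```bash
python3 go.py 0.4345 0.307 0.0415 -20;python3 -c "
from h import *
im,_=snap('side','pics/side6.png');crop(im,130,230,290,360,5,'pics/d6c.png')"
```

```text
t 8.93 pos [0.4354 0.3075 0.0445] yaw -21.0 q7 -1.49 w 0.546 F [-0.4 -0.6 -2. ]
before twist d [ 0.003  -0.0006  0.0008] twist -1.0 after twist d [ 0.003  -0.0006  0.0008]
```

View pics/d6c.png

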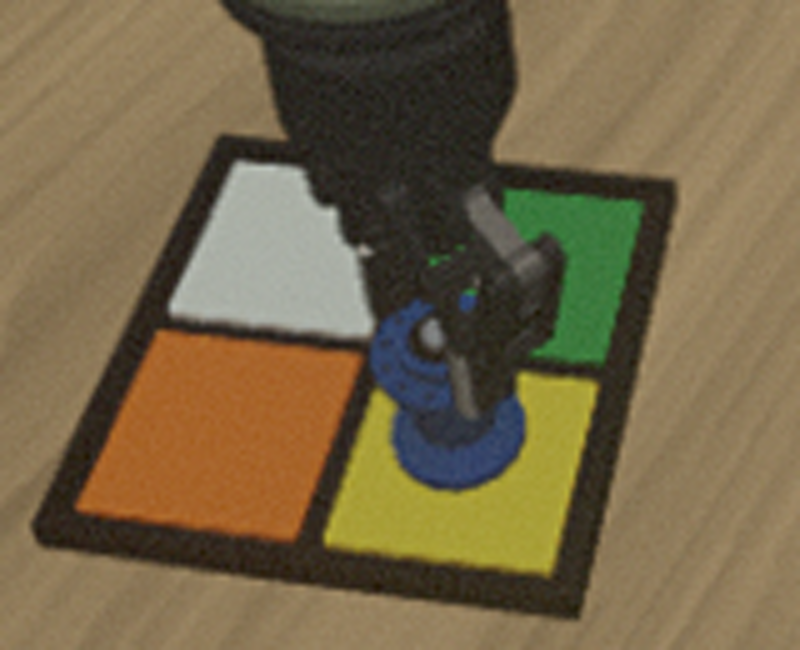

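Call:
{"fn": "servo_tool", "kwargs": {"motion": [[0.003, 0, 0, 0], [0.001, 0, 0, 0], [0, 0, 0, 0]]}}

```text
time_s: 9.23
tool_pos: [0.436, 0.3079, 0.0416]
ee_rot: [0.402, 0.584, 0.399, -0.582]
ft_force: [-0.5, -0.6, -1.0]
gripper_width: 0.546
```

```bash
python3 go.py 0.4345 0.307 0.0415 -20
```

```text
t 9.23 pos [0.436  0.3079 0.0416] yaw -21.0 q7 -1.50 w 0.546 F [-0.5 -0.6 -1. ]
before twist d [ 0.0001 -0.0011  0.0013] twist -1.0 after twist d [ 0.0001 -0.0011  0.0013]
```

Call:
{"fn": "servo_tool", "kwargs": {"motion": [[0.0005, 0, 0, 0], [0, 0, 0, 0], [0, 0, 0, 0], [0, 0, 0, 0], [-0.02, 0, 0, 0], [-0.03, 0, 0, 0], [-0.035, 0, 0, 0], [-0.035, 0, 0, 0]], "hand": 0.05}}

```text
time_s: 9.9
tool_pos: [0.4324, 0.3061, 0.1593]
ee_rot: [-0.402, -0.58, -0.399, 0.585]
ft_force: [0.7, 0.7, 1.5]
gripper_width: 0.948
```

```bash
python3 go.py 0.448 -0.308 0.16 -2;python3 -c "
from h import *
snap('wrist','pics/w7.png')
im,_=snap('side','pics/side7.png');crop(im,130,230,290,360,5,'pics/d7c.png')"
```

```text
t 9.90 pos [0.4324 0.3061 0.1593] yaw -21.0 q7 -1.38 w 0.948 F [0.7 0.7 1.5]
before twist d [0.0038 0.2342 0.5679] twist -19.0 after twist d [0.0038 0.037  0.6132]
```

View pics/d7c.png

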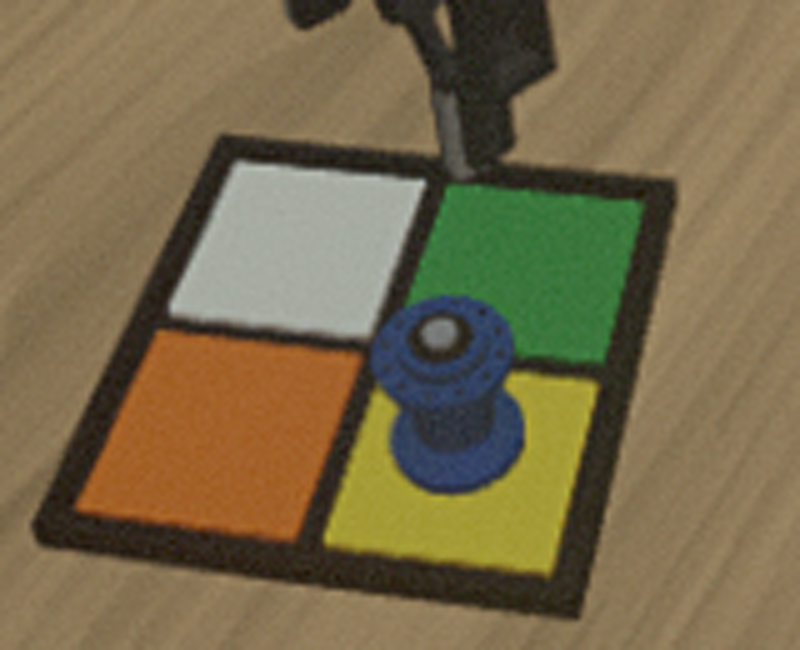

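View pics/w7.png

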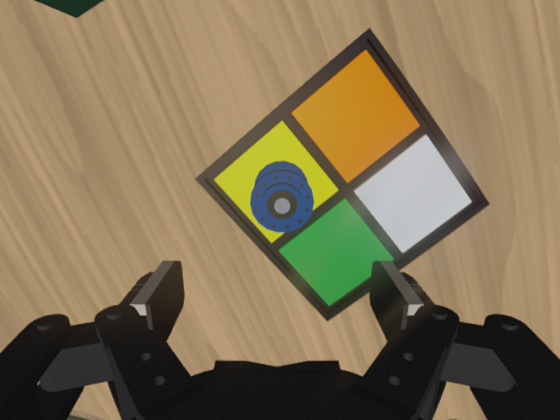

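```bash
python3 - <<'E'
from h import *
np.set_printoptions(precision=4,suppress=True)
C=ld('pics/w7.png')
for n,v in dict(y=[[284,122],[340,183],[272,243],[213,181]],o=[[367,50],[421,126],[346,184],[291,110]],w=[[426,134],[472,202],[402,254],[353,191]],g=[[343,199],[393,260],[329,306],[278,250]]).items():
    Q=pix(C,v,.011); print(n,Q.mean(0))
print('hub',pix(C,[[282,206]],.075))
S=ld('pics/side7.png'); print('side hub',pix(S,[[130+438/5,230+335/5]],.075))
E
```

```text
y [0.4347 0.3097 0.011 ]
o [0.5227 0.3399 0.011 ]
w [0.5529 0.251  0.011 ]
g [0.4636 0.2202 0.011 ]
hub [[0.4369 0.3053 0.075 ]]
side hub [[0.437  0.3051 0.075 ]]
```

Call:
{"fn": "servo_tool", "kwargs": {"motion": [[0, 0, 0, -6], [0, 0, 0, -6], [0, 0, 0, -6], [0, 0.002, 0.041, 0], [0, 0.002, 0.041, 0], [0, 0.002, 0.041, 0], [0, 0.002, 0.041, 0], [0, 0.002, 0.041, 0]], "hand": 0}}

```text
time_s: 10.67
tool_pos: [0.4367, 0.1059, 0.1641]
ee_rot: [0.495, 0.509, 0.493, -0.503]
ft_force: [2.2, -0.3, -0.3]
gripper_width: 0.997
```

```bash
python3 go.py 0.448 -0.308 0.16 -2
```

```text
t 10.67 pos [0.4367 0.1059 0.1641] yaw -1.4 q7 -0.67 w 0.997 F [ 2.2 -0.3 -0.3]
before twist d [0.0022 0.0212 0.4135] twist 0.6 after twist d [0.0022 0.0257 0.4132]
```

Call:
{"fn": "servo_tool", "kwargs": {"motion": [[0, 0.002, 0.041, 0], [0, 0.002, 0.041, 0], [0, 0.002, 0.041, 0], [0, 0.002, 0.041, 0], [0, 0.002, 0.041, 0], [0, 0.002, 0.041, 0], [0, 0.002, 0.041, 0], [0, 0.002, 0.041, 0]]}}

```text
time_s: 11.33
tool_pos: [0.441, -0.2279, 0.1633]
ee_rot: [0.496, 0.509, 0.492, -0.503]
ft_force: [1.6, 1.3, -0.7]
gripper_width: 1.0
```

```bash
python3 go.py 0.448 -0.308 0.16 -2
```

```text
t 11.33 pos [ 0.441  -0.2279  0.1633] yaw -1.4 q7 0.09 w 1.000 F [ 1.6  1.3 -0.7]
before twist d [0.0032 0.0088 0.08  ] twist 0.6 after twist d [0.0032 0.0097 0.0799]
```

Call:
{"fn": "servo_tool", "kwargs": {"motion": [[0, 0.003, 0.035, 0], [0, 0.003, 0.03, 0], [0, 0, 0, 0], [0.025, 0, 0, 0], [0.025, 0, 0, 0], [0, 0, 0, 0], [0, 0, 0, 0]]}}

```text
time_s: 11.92
tool_pos: [0.4429, -0.3084, 0.1111]
ee_rot: [0.493, 0.512, 0.487, -0.507]
ft_force: [-0.2, 0.4, 1.2]
gripper_width: 0.998
```

```bash
python3 go.py 0.448 -0.308 0.0 -2;  python3 -c "
from h import *
im,C=snap('wrist','pics/w8.png')
print(proj(C,[[.448,-.308,.03]]))"
```

```text
t 11.92 pos [ 0.4429 -0.3084  0.1111] yaw -2.2 q7 0.17 w 0.998 F [-0.2  0.4  1.2]
before twist d [ 0.1112  0.0038 -0.0006] twist -0.2 after twist d [ 0.1112  0.0038 -0.0006]
[[281.11700667 208.09805895]]
```

View pics/w8.png

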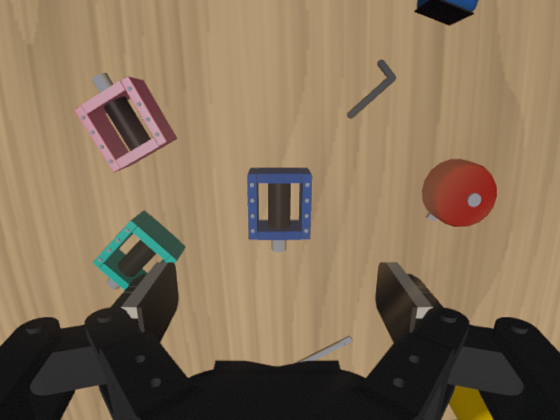

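Call:
{"fn": "servo_tool", "kwargs": {"motion": [[0.02, 0.003, 0, 0], [0.03, 0, 0, 0], [0.03, 0, 0, 0], [0.015, 0, 0, 0], [0, 0, 0, 0], [0, 0, 0, 0]], "hand": 0.15}}

```text
time_s: 12.47
tool_pos: [0.4523, -0.3098, 0.0215]
ee_rot: [0.498, 0.512, 0.484, -0.506]
ft_force: [-0.1, 0.4, 1.0]
gripper_width: 0.849
```

```bash
python3 go.py 0.448 -0.308 0.0 -2;  python3 -c "
from h import *
im,C=snap('wrist','pics/w9.png')
im,C=snap('side','pics/side9.png'); crop(im,270,90,430,210,5,'pics/d9c.png')
im,C=snap('scene','pics/scene9.png'); crop(im,100,220,260,340,5,'pics/s9c.png')"
```

```text
t 12.47 pos [ 0.4523 -0.3098  0.0215] yaw -2.1 q7 0.09 w 0.849 F [-0.1  0.4  1. ]
before twist d [ 0.0214 -0.0048 -0.0018] twist -0.1 after twist d [ 0.0214 -0.0048 -0.0018]
```

View pics/d9c.png

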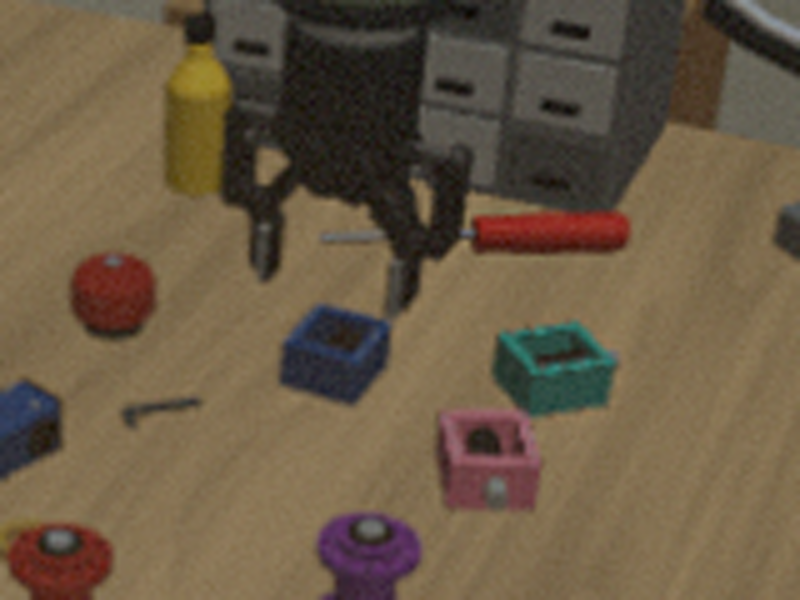

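View pics/s9c.png

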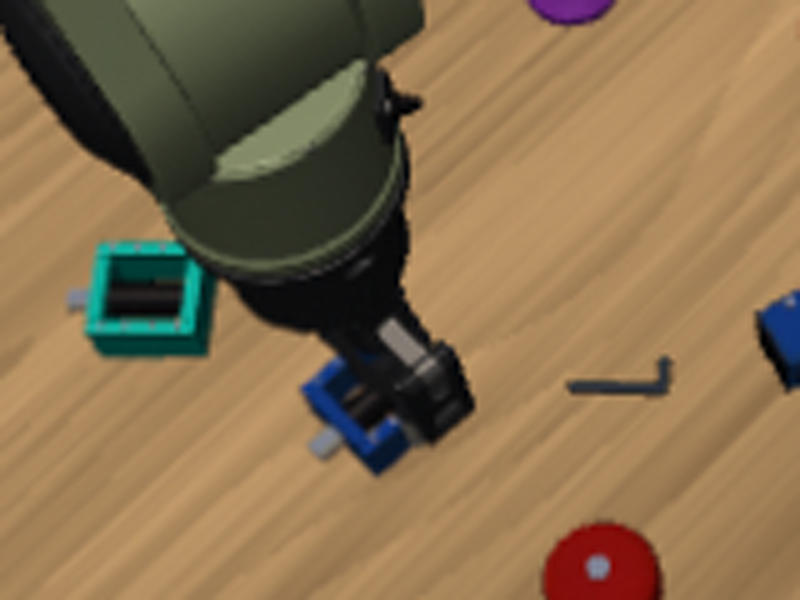

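View pics/w9.png

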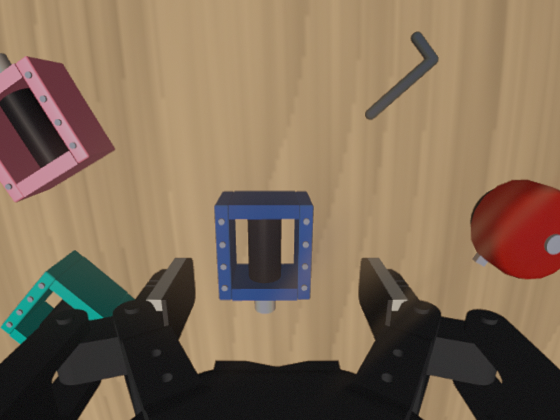

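```bash
python3 - <<'E'
from h import *
S=ld('pics/side9.png')
for z in (.02,.04,.05,.06,.07): print(z,(proj(S,[[.4885,-.311,z],[.4155,-.309,z]])-[270,90])*5)
E
```

```text
0.02 [[267.68803626 325.76522966]
 [383.95676868 356.04502479]]
0.04 [[269.37617377 296.10147089]
 [386.88762235 325.98024048]]
0.05 [[270.22937664 281.05023361]
 [388.37005331 310.71906523]]
0.06 [[271.08869968 265.85053017]
 [389.86389934 295.30296107]]
0.07 [[271.95416381 250.50067585]
 [391.36921642 279.73010626]]
```

Call:
{"fn": "servo_tool", "kwargs": {"motion": [[0.01, -0.0045, -0.002, 0], [0.012, 0, 0, 0], [0.006, 0, 0, 0], [0, 0, 0, 0], [0, 0, 0, 0]]}}

```text
time_s: 13.03
tool_pos: [0.4513, -0.3106, -0.0026]
ee_rot: [0.5, 0.513, 0.48, -0.505]
ft_force: [1.2, -0.1, 0.8]
gripper_width: 0.852
```

```bash
python3 go.py 0.448 -0.308 -0.015 -2;  python3 -c "
from h import *
im,C=snap('side','pics/side10.png'); crop(im,270,90,430,210,5,'pics/d10c.png')"
```

```text
t 13.03 pos [ 0.4513 -0.3106 -0.0026] yaw -2.2 q7 0.06 w 0.852 F [ 1.2 -0.1  0.8]
before twist d [ 0.0122 -0.0038 -0.0026] twist -0.2 after twist d [ 0.0122 -0.0038 -0.0026]
```

View pics/d10c.png

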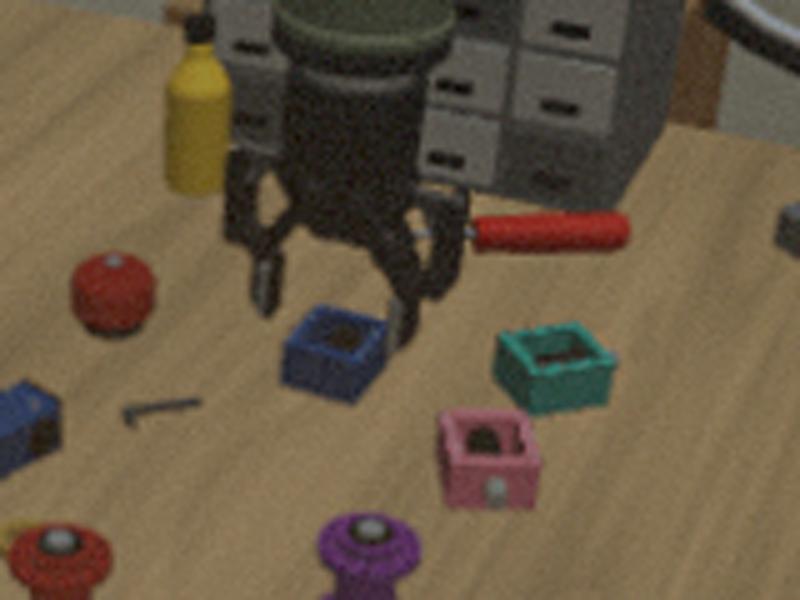

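```bash
cat >> go.py <<'E'
print('tool x',R[:,0].round(4), 'tilt deg',np.degrees(np.arccos(-R[2,0])).round(2))
E
python3 go.py 0.448 -0.308 -0.018 -2; python3 - <<'E'
from h import *
import glob
for f in ['w2','w3','w4','w5','w6','w7','w8','w9']:
    C=ld(f'pics/{f}.png'); H=get_calibration('wrist')['hand_eye'][:3,:3]
    R=C[2].T@H.T; print(f,R[:,0].round(4))
E
```

```text
t 13.08 pos [ 0.4513 -0.3106 -0.0026] yaw -2.2 q7 0.06 w 0.851 F [ 0.7 -0.   0.3]
before twist d [ 0.0153 -0.0039 -0.0026] twist -0.2 after twist d [ 0.0153 -0.0039 -0.0027]
tool x [ 0.0277 -0.0123 -0.9995] tilt deg 1.74
w2 [-0.0034  0.0038 -1.    ]
w3 [ 0.0013  0.0024 -1.    ]
w4 [ 0.0193 -0.0035 -0.9998]
w5 [ 0.0223 -0.0044 -0.9997]
w6 [ 4.5e-03  7.0e-04 -1.0e+00]
w7 [-0.0036 -0.0074 -1.    ]
w8 [ 0.0115 -0.001  -0.9999]
w9 [ 0.0203 -0.0071 -0.9998]
```

Call:
{"fn": "servo_tool", "kwargs": {"motion": [[0.006, -0.004, -0.003, 0], [0.008, 0, 0, 0], [0.003, 0, 0, 0], [0, 0, 0, 0], [0, 0, 0, 0]]}}

```text
time_s: 13.5
tool_pos: [0.4479, -0.3075, -0.0209]
ee_rot: [0.5, 0.513, 0.48, -0.505]
ft_force: [0.5, 0.5, 0.0]
gripper_width: 0.852
```

```bash
python3 go.py 0.448 -0.308 -0.018 -2;  python3 -c "
from h import *
im,C=snap('side','pics/side11.png'); crop(im,270,90,430,210,5,'pics/d11c.png')"
```

```text
t 13.50 pos [ 0.4479 -0.3075 -0.0209] yaw -2.2 q7 0.04 w 0.852 F [0.5 0.5 0. ]
before twist d [-0.0029  0.0002  0.0005] twist -0.2 after twist d [-0.0029  0.0002  0.0005]
tool x [ 0.0282 -0.0127 -0.9995] tilt deg 1.77
```

View pics/d11c.png

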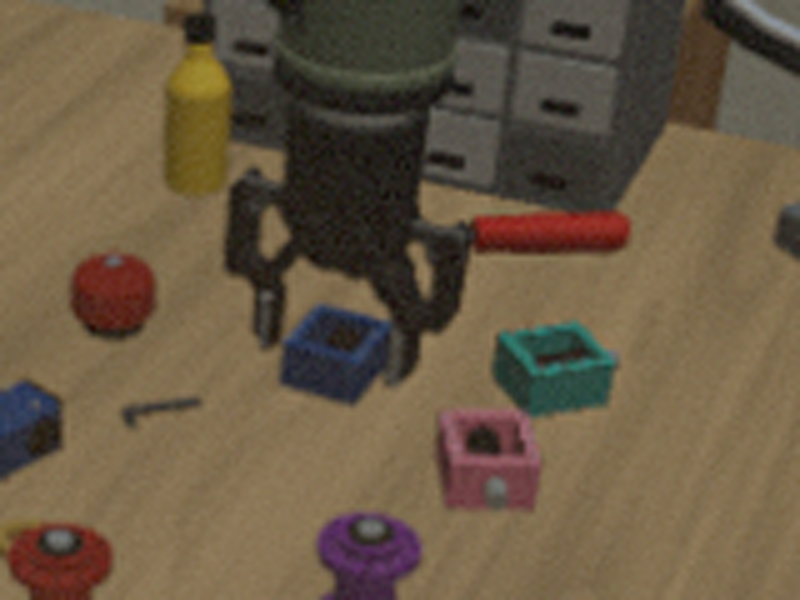

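Call:
{"fn": "servo_tool", "kwargs": {"motion": [[-0.008, 0, 0, 0], [0, 0, 0, 0], [0, 0, 0, 0]]}}

```text
time_s: 13.8
tool_pos: [0.4479, -0.3074, -0.0118]
ee_rot: [0.501, 0.513, 0.48, -0.505]
ft_force: [-0.4, -0.2, -0.4]
gripper_width: 0.853
```

Call:
{"fn": "servo_tool", "kwargs": {"motion": [[0, 0, 0, 0], [0, 0, 0, 0], [0, 0, 0, 0], [0, 0, 0, 0], [0, 0, 0, 0], [0, 0, 0, 0]], "hand": 1, "newtons": 35}}

```text
time_s: 14.3
tool_pos: [0.4481, -0.3078, -0.0108]
ee_rot: [0.501, 0.514, 0.48, -0.505]
ft_force: [0.3, 0.9, 1.3]
gripper_width: 0.552
```

```bash
python3 go.py 0.448 -0.308 -0.018 -2;  python3 -c "
from h import *
im,C=snap('side','pics/side12.png'); crop(im,270,90,430,210,5,'pics/d12c.png')
im,C=snap('wrist','pics/w12.png')"
```

```text
t 14.30 pos [ 0.4481 -0.3078 -0.0108] yaw -2.2 q7 0.05 w 0.552 F [0.3 0.9 1.3]
before twist d [ 0.0072 -0.0003  0.0001] twist -0.2 after twist d [ 0.0072 -0.0003  0.0001]
tool x [ 0.0294 -0.0136 -0.9995] tilt deg 1.86
```

View pics/d12c.png

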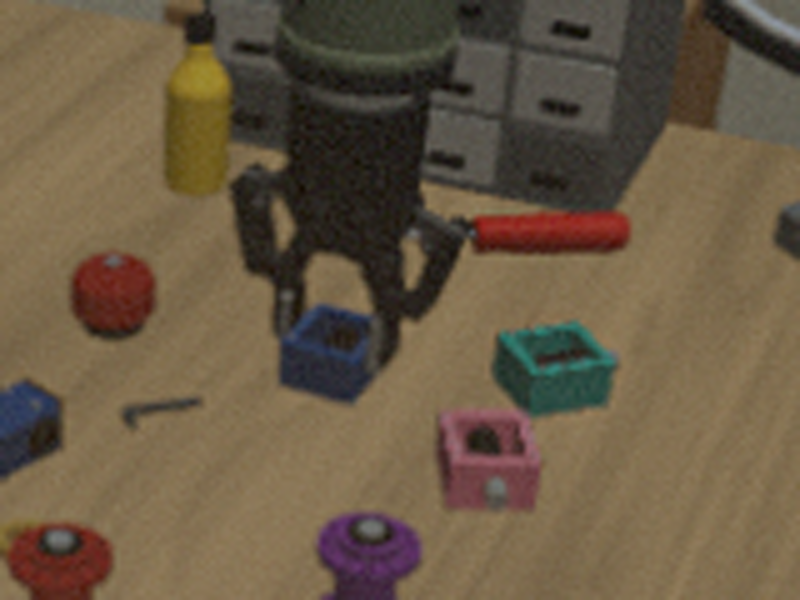

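View pics/w12.png

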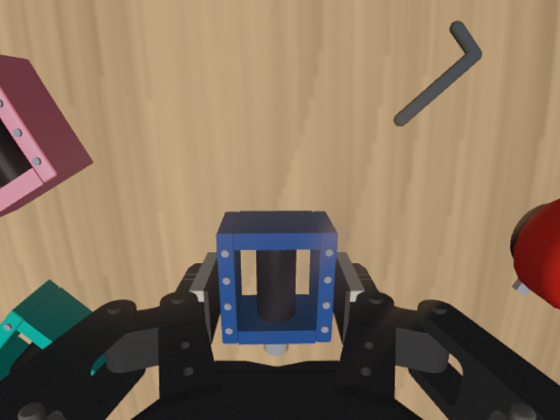

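Call:
{"fn": "servo_tool", "kwargs": {"motion": [[-0.01, 0, 0, 0], [-0.02, 0, 0, 0], [-0.03, 0, 0, 0], [-0.035, 0, 0, 0], [-0.03, 0, 0, -7], [0, 0, 0, -7], [0, 0, 0, -7]]}}

```text
time_s: 14.98
tool_pos: [0.4431, -0.3045, 0.1227]
ee_rot: [0.587, 0.411, 0.567, -0.408]
ft_force: [-0.3, -0.3, -2.2]
gripper_width: 0.553
```

```bash
python3 go.py 0.554 0.250 0.13 20;  python3 -c "
from h import *
im,C=snap('wrist','pics/w13.png')"
```

```text
t 14.98 pos [ 0.4431 -0.3045  0.1227] yaw 19.3 q7 0.48 w 0.553 F [-0.3 -0.3 -2.2]
before twist d [-0.0116  0.2879 -0.4866] twist -0.7 after twist d [-0.0116  0.2939 -0.483 ]
tool x [ 0.0258 -0.0129 -0.9996] tilt deg 1.65
```

View pics/w13.png

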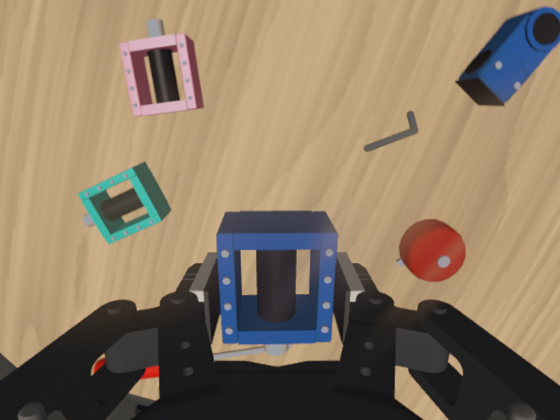

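Call:
{"fn": "servo_tool", "kwargs": {"motion": [[-0.001, 0.0205, -0.034, 0], [-0.001, 0.0205, -0.034, 0], [-0.001, 0.0205, -0.034, 0], [-0.001, 0.0205, -0.034, 0], [-0.001, 0.0205, -0.034, 0], [-0.001, 0.0205, -0.034, 0], [-0.001, 0.0205, -0.034, 0], [-0.001, 0.0205, -0.034, 0]]}}

```text
time_s: 15.7
tool_pos: [0.5075, 0.008, 0.13]
ee_rot: [0.581, 0.418, 0.559, -0.418]
ft_force: [1.9, -0.2, -1.1]
gripper_width: 0.551
```

```bash
python3 go.py 0.554 0.250 0.12 20
```

```text
t 15.70 pos [0.5075 0.008  0.13  ] yaw 17.5 q7 -0.21 w 0.551 F [ 1.9 -0.2 -1.1]
before twist d [ 0.0069  0.1169 -0.217 ] twist -2.5 after twist d [ 0.0069  0.1263 -0.2117]
tool x [ 0.0249 -0.0176 -0.9995] tilt deg 1.75
```

Call:
{"fn": "servo_tool", "kwargs": {"motion": [[0, 0.0195, -0.035, -1], [0, 0.0195, -0.035, -1], [0, 0.0195, -0.034, 0], [0, 0.0195, -0.034, 0], [0, 0.02, -0.033, 0], [0, 0.01, -0.022, 0], [0, 0, 0, 0], [0, 0, 0, 0]]}}

```text
time_s: 16.37
tool_pos: [0.5454, 0.2467, 0.1285]
ee_rot: [0.584, 0.413, 0.565, -0.412]
ft_force: [0.2, -1.7, -1.2]
gripper_width: 0.555
```

```bash
python3 go.py 0.554 0.250 0.0 20;python3 -c "
from h import *
im,C=snap('wrist','pics/w14.png')"
```

```text
t 16.37 pos [0.5454 0.2467 0.1285] yaw 18.7 q7 -0.58 w 0.555 F [ 0.2 -1.7 -1.2]
before twist d [ 0.1286  0.007  -0.003 ] twist -1.3 after twist d [ 0.1286  0.0071 -0.0028]
tool x [ 0.0225 -0.0142 -0.9996] tilt deg 1.52
```

View pics/w14.png

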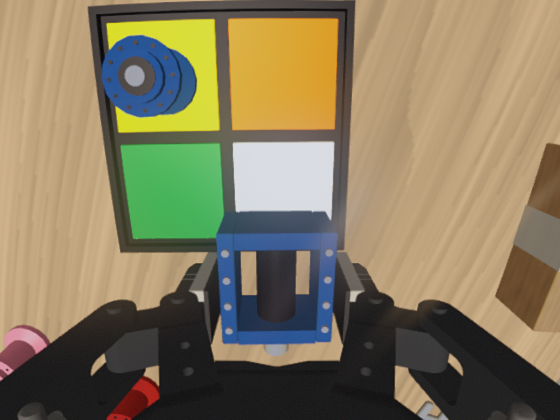

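```bash
python3 - <<'E'
from h import *
C=ld('pics/w14.png')
P=pix(C,[[219,235],[335,235],[333,343],[221,343]],.169); print(P, P.mean(0)); R=yaw(); print(R.T@(P.mean(0)-readout.get_state()['tool_pos']))
E
```

```text
[[0.51662661 0.26392575 0.169     ]
 [0.55927001 0.27801457 0.169     ]
 [0.57750119 0.23040743 0.169     ]
 [0.53095014 0.21538831 0.169     ]] [0.54608699 0.24693402 0.169     ]
[-0.04039591  0.00150073  0.00092746]
```

Call:
{"fn": "servo_tool", "kwargs": {"motion": [[0, 0.007, -0.003, -1], [0.03, 0, 0, 0], [0.035, 0, 0, 0], [0.025, 0, 0, 0], [0.01, 0, 0, 0], [0, 0, 0, 0], [0, 0, 0, 0]]}}

```text
time_s: 17.0
tool_pos: [0.5582, 0.2441, 0.028]
ee_rot: [0.587, 0.411, 0.565, -0.409]
ft_force: [0.2, 0.6, -0.3]
gripper_width: 0.552
```

```bash
python3 go.py 0.554 0.250 0.0 20
```

```text
t 17.00 pos [0.5582 0.2441 0.028 ] yaw 19.2 q7 -0.64 w 0.552 F [ 0.2  0.6 -0.3]
before twist d [ 0.0277 -0.0026 -0.0076] twist -0.8 after twist d [ 0.0277 -0.0025 -0.0077]
tool x [ 0.0263 -0.0161 -0.9995] tilt deg 1.77
```

Call:
{"fn": "servo_tool", "kwargs": {"motion": [[0.008, -0.0025, -0.0075, 0], [0.01, 0, 0, 0], [0.004, 0, 0, 0], [0, 0, 0, 0], [0, 0, 0, 0]]}}

```text
time_s: 17.42
tool_pos: [0.556, 0.2511, 0.008]
ee_rot: [0.588, 0.413, 0.564, -0.408]
ft_force: [-0.1, -0.8, -1.0]
gripper_width: 0.552
```

```bash
python3 go.py 0.554 0.250 0.0 20
```

```text
t 17.42 pos [0.556  0.2511 0.008 ] yaw 19.1 q7 -0.68 w 0.552 F [-0.1 -0.8 -1. ]
before twist d [ 0.008  -0.0025  0.0002] twist -0.9 after twist d [ 0.008  -0.0025  0.0001]
tool x [ 0.0314 -0.014  -0.9994] tilt deg 1.97
```

Call:
{"fn": "servo_tool", "kwargs": {"motion": [[0.004, -0.002, 0, 0], [0.003, 0, 0, 0], [0.001, 0, 0, 0], [0, 0, 0, 0]]}}

```text
time_s: 17.75
tool_pos: [0.5549, 0.2505, 0.0004]
ee_rot: [0.588, 0.413, 0.564, -0.407]
ft_force: [-1.6, -0.3, 2.7]
gripper_width: 0.551
```

```bash
python3 go.py 0.554 0.250 0.0 20;python3 -c "
from h import *
im,C=snap('side','pics/side14.png'); crop(im,130,230,290,360,5,'pics/d14c.png')"
```

```text
t 17.75 pos [5.549e-01 2.505e-01 4.000e-04] yaw 19.1 q7 -0.69 w 0.551 F [-1.6 -0.3  2.7]
before twist d [ 0.0004 -0.001   0.0001] twist -0.9 after twist d [ 0.0004 -0.001   0.0001]
tool x [ 0.033  -0.0135 -0.9994] tilt deg 2.04
```

View pics/d14c.png

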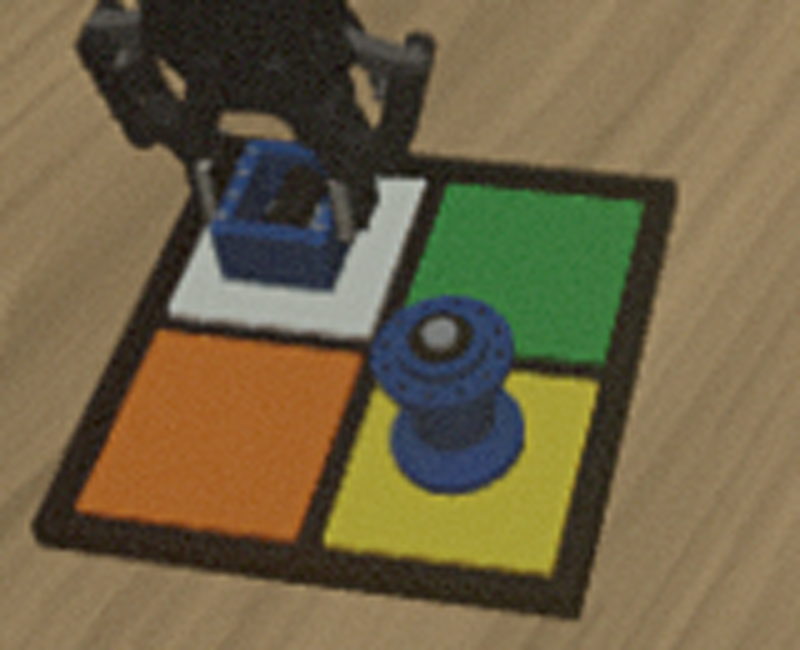

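Contact shows (force +2.7 N up). Release with a partial opening and rise.

Call:
{"fn": "servo_tool", "kwargs": {"motion": [[0, 0, 0, 0], [0, 0, 0, 0], [0, 0, 0, 0], [0, 0, 0, 0], [-0.02, 0, 0, 0], [-0.035, 0, 0, 0], [-0.035, 0, 0, 0], [-0.035, 0, 0, 0]], "hand": 0.2}}

```text
time_s: 18.47
tool_pos: [0.5471, 0.2506, 0.1227]
ee_rot: [0.586, 0.409, 0.566, -0.411]
ft_force: [0.8, 0.2, 0.3]
gripper_width: 0.798
```

```bash
python3 go.py 0.580 -0.136 0.13 -19;python3 -c "
from h import *
im,C=snap('wrist','pics/w15.png')
im,C=snap('side','pics/side15.png'); crop(im,130,230,290,360,5,'pics/d15c.png')"
```

```text
t 18.47 pos [0.5471 0.2506 0.1227] yaw 19.1 q7 -0.58 w 0.798 F [0.8 0.2 0.3]
before twist d [ 0.0004 -0.0956  0.3761] twist 38.1 after twist d [0.0004 0.1571 0.3548]
tool x [ 0.0222 -0.0178 -0.9996] tilt deg 1.63
```

View pics/w15.png

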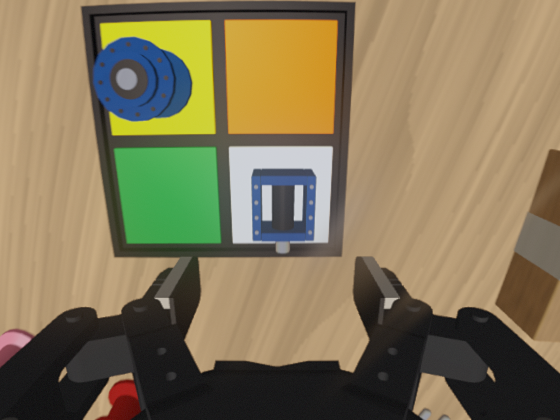

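View pics/d15c.png

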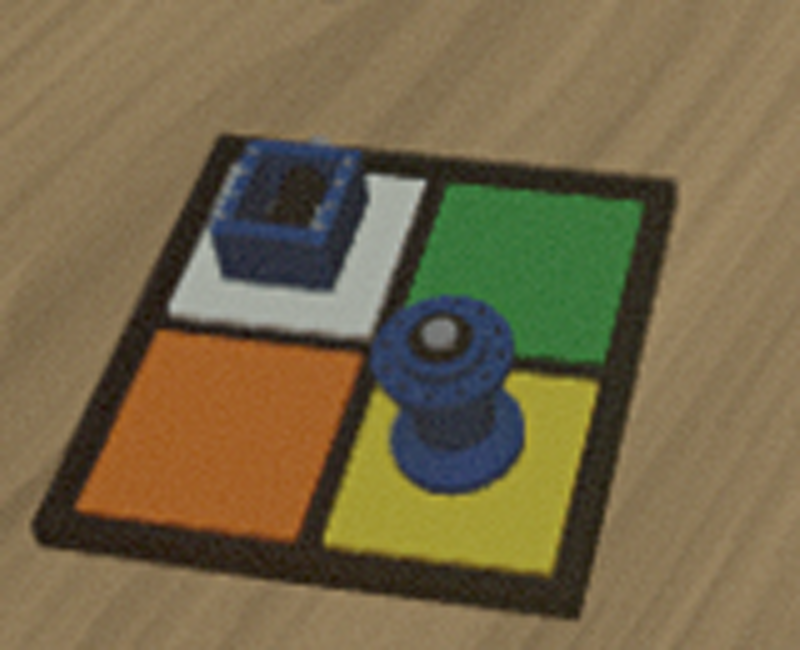

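```bash
python3 - <<'E'
from h import *
C=ld('pics/w15.png')
im=cv2.imread('pics/w15.png'); crop(im,215,135,350,260,5,'pics/w15c.png')
E
```

```text
(no output)
```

View pics/w15c.png

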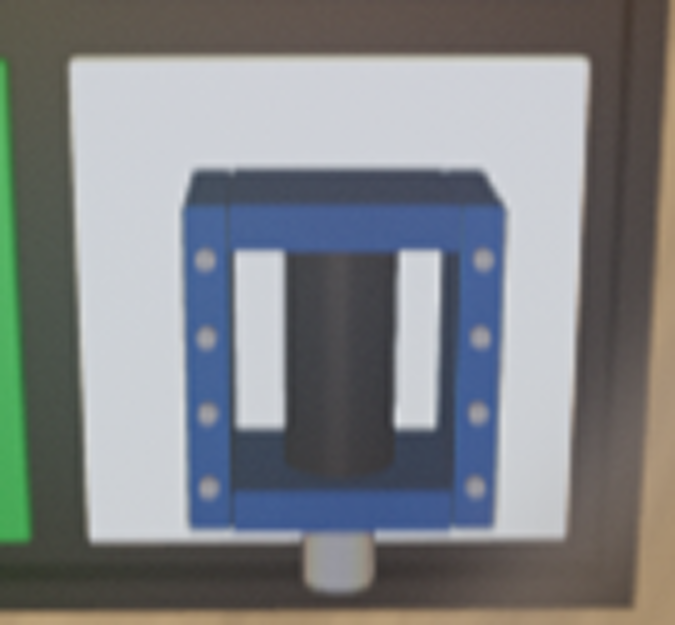

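```bash
python3 - <<'E'
from h import *
C=ld('pics/w15.png')
f=lambda v:np.array(v)/5+[215,135]
A=pix(C,f([[70,58],[589,60],[567,541],[90,543]]),.011);B=pix(C,f([[182,206],[504,206],[494,528],[189,528]]),.041)
print('mat',A.mean(0),np.linalg.norm(np.diff(A,axis=0),axis=1),'ped',B.mean(0),np.linalg.norm(np.diff(B,axis=0),axis=1))
E
```

```text
mat [0.55379972 0.2511548  0.011     ] [0.08360323 0.08404811 0.08376459] ped [0.55526479 0.25035282 0.041     ] [0.04728466 0.05114212 0.04753156]
```

Call:
{"fn": "servo_tool", "kwargs": {"motion": [[0, 0, 0, 6.5], [0, 0, 0, 6.5], [0, 0, 0, 6.5], [0, 0, 0, 6.5], [0, 0, 0, 6.5], [0, 0, 0, 5], [0, 0.015, 0.034, 0], [0, 0.015, 0.034, 0]], "hand": 0.2}}

```text
time_s: 19.23
tool_pos: [0.5542, 0.1851, 0.1299]
ee_rot: [0.416, 0.587, 0.397, -0.57]
ft_force: [1.1, -1.0, -0.6]
gripper_width: 0.801
```

```bash
python3 go.py 0.580 -0.136 0.12 -19; python3 - <<'E'
from h import *
C=cam('scene'); print('ring',pix(C,np.array([[540,330]])/3.4+[110,160],0.002))
E
```

```text
t 19.23 pos [0.5542 0.1851 0.1299] yaw -19.8 q7 -1.05 w 0.801 F [ 1.1 -1.  -0.6]
before twist d [0.0133 0.1326 0.2934] twist -0.8 after twist d [0.0133 0.1285 0.2953]
tool x [ 0.034  -0.0078 -0.9994] tilt deg 2.0
ring [[ 0.52963532 -0.08011145  0.002     ]]
```

Call:
{"fn": "servo_tool", "kwargs": {"motion": [[0, 0.016, 0.036, 0], [0, 0.016, 0.036, 0], [0, 0.016, 0.036, 0], [0, 0.016, 0.036, 0], [0, 0.016, 0.036, 0], [0, 0.016, 0.036, 0], [0, 0.016, 0.034, 0], [0, 0.01, 0.026, 0]]}}

```text
time_s: 19.9
tool_pos: [0.5745, -0.1297, 0.1325]
ee_rot: [0.417, 0.586, 0.398, -0.569]
ft_force: [0.6, 0.6, 0.0]
gripper_width: 0.801
```

Call:
{"fn": "servo_tool", "kwargs": {"motion": [[0, 0, 0, 0], [0, 0, 0, 0], [0, 0, 0, 0]]}}

```text
time_s: 20.15
tool_pos: [0.5733, -0.1385, 0.1317]
ee_rot: [0.415, 0.587, 0.394, -0.572]
ft_force: [0.2, -0.5, 0.0]
gripper_width: 0.798
```

```bash
python3 go.py 0.580 -0.136 0.0 -19; python3 - <<'E'
from h import *
im,C=snap('wrist','pics/w16.png'); print(proj(C,[[.58,-.136,.034]]))
E
```

```text
t 20.15 pos [ 0.5733 -0.1385  0.1317] yaw -20.2 q7 -0.47 w 0.798 F [ 0.2 -0.5  0. ]
before twist d [ 0.1319  0.0008 -0.0045] twist -1.2 after twist d [ 0.1319  0.0009 -0.0044]
tool x [ 0.0339 -0.0111 -0.9994] tilt deg 2.04
[[278.61144989 197.84002488]]
```

View pics/w16.png

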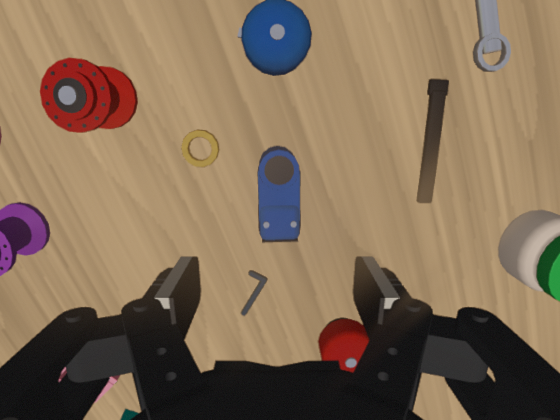

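```bash
python3 - <<'E'
from h import *
C=ld('pics/w16.png'); print('redbell',pix(C,[[351,363]],.043), 'bell',pix(C,[[277,31]],.043),'key',pix(C,[[253,275],[243,312]],.005))
C=cam('scene'); print('redbell sc',pix(C,[[220,330]],.043))
E
```

```text
redbell [[ 0.58902498 -0.3046917   0.043     ]] bell [[ 0.62020732 -0.02199719  0.043     ]] key [[ 0.53003897 -0.2053921   0.005     ]
 [ 0.50611776 -0.23944268  0.005     ]]
redbell sc [[ 0.5841636  -0.29956044  0.043     ]]
```

Call:
{"fn": "servo_tool", "kwargs": {"motion": [[0, 0.001, -0.0045, -1], [0.03, 0, 0, 0], [0.035, 0, 0, 0], [0.025, 0, 0, 0], [0, 0, 0, 0], [0, 0, 0, 0]], "hand": 0.25}}

```text
time_s: 20.7
tool_pos: [0.5828, -0.1248, 0.0413]
ee_rot: [0.425, 0.582, 0.404, -0.563]
ft_force: [0.7, 0.2, 1.1]
gripper_width: 0.749
```

```bash
python3 go.py 0.580 -0.136 -0.01 -19; python3 - <<'E'
from h import *
im,C=snap('wrist','pics/w17.png'); print(proj(C,[[.58,-.136,.034]]))
E
```

```text
t 20.70 pos [ 0.5828 -0.1248  0.0413] yaw -18.2 q7 -0.53 w 0.749 F [0.7 0.2 1.1]
before twist d [ 0.0512 -0.0012  0.0117] twist 0.8 after twist d [ 0.0512 -0.001   0.0117]
tool x [ 0.0392 -0.0083 -0.9992] tilt deg 2.3
[[276.88241628 266.24751169]]
```

View pics/w17.png

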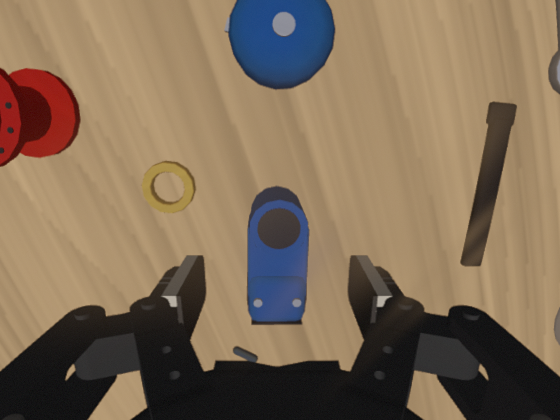

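Call:
{"fn": "servo_tool", "kwargs": {"motion": [[0.01, -0.001, 0.0115, 0], [0.02, 0, 0, 0], [0.015, 0, 0, 0], [0, 0, 0, 0], [0, 0, 0, 0]]}}

```text
time_s: 21.17
tool_pos: [0.5829, -0.1383, 0.0007]
ee_rot: [0.428, 0.584, 0.402, -0.561]
ft_force: [-0.2, -0.4, 0.6]
gripper_width: 0.752
```

```bash
python3 go.py 0.580 -0.136 -0.01 -19; python3 - <<'E'
from h import *
im,C=snap('side','pics/side17.png'); crop(im,200,110,360,230,5,'pics/d17c.png')
E
```

```text
t 21.17 pos [ 0.5829 -0.1383  0.0007] yaw -18.1 q7 -0.54 w 0.752 F [-0.2 -0.4  0.6]
before twist d [ 0.0105 -0.004  -0.0012] twist 0.9 after twist d [ 0.0105 -0.004  -0.0011]
tool x [ 0.0478 -0.0106 -0.9988] tilt deg 2.81
```

View pics/d17c.png

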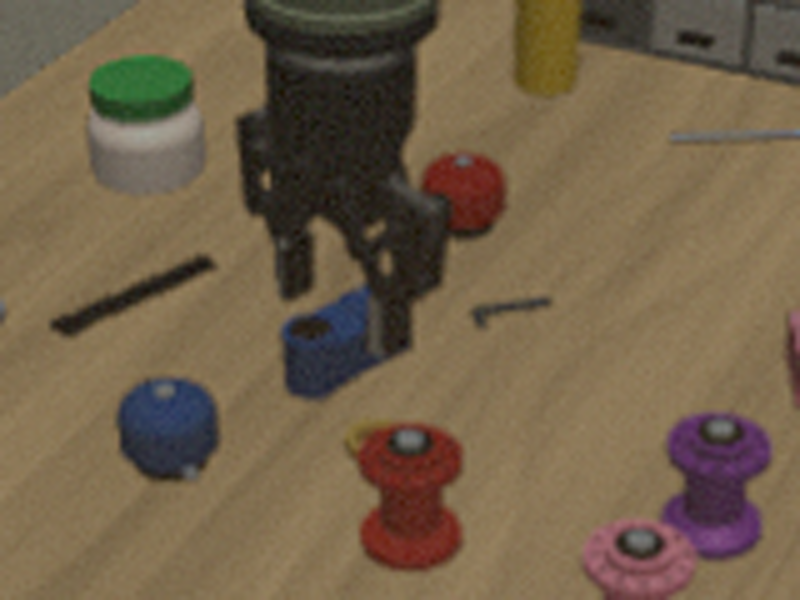

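Call:
{"fn": "servo_tool", "kwargs": {"motion": [[0.006, -0.004, -0.001, 0], [0.006, 0, 0, 0], [0, 0, 0, 0], [0, 0, 0, 0]]}}

```text
time_s: 21.55
tool_pos: [0.581, -0.137, -0.0093]
ee_rot: [0.429, 0.585, 0.401, -0.56]
ft_force: [-0.2, 0.0, 1.2]
gripper_width: 0.748
```

```bash
python3 go.py 0.580 -0.136 -0.011 -19
```

```text
t 21.55 pos [ 0.581  -0.137  -0.0093] yaw -18.1 q7 -0.55 w 0.748 F [-0.2  0.   1.2]
before twist d [ 0.0017 -0.0013 -0.0007] twist 0.9 after twist d [ 0.0017 -0.0013 -0.0007]
tool x [ 0.0518 -0.0117 -0.9986] tilt deg 3.05
```

Call:
{"fn": "servo_tool", "kwargs": {"motion": [[0, 0, 0, 0], [0, 0, 0, 0], [0, 0, 0, 0], [0, 0, 0, 0], [0, 0, 0, 0], [0, 0, 0, 0], [0, 0, 0, 0]], "hand": 1}}

```text
time_s: 22.13
tool_pos: [0.5812, -0.137, -0.0084]
ee_rot: [0.429, 0.585, 0.401, -0.56]
ft_force: [-0.4, -0.3, -1.7]
gripper_width: 0.394
```

```bash
python3 go.py 0.580 -0.136 -0.011 -19;python3 - <<'E'
from h import *
im,C=snap('wrist','pics/w18.png')
E
```

```text
t 22.13 pos [ 0.5812 -0.137  -0.0084] yaw -18.1 q7 -0.55 w 0.394 F [-0.4 -0.3 -1.7]
before twist d [ 0.0026 -0.0016 -0.0005] twist 0.9 after twist d [ 0.0026 -0.0016 -0.0005]
tool x [ 0.0523 -0.0119 -0.9986] tilt deg 3.08
```

View pics/w18.png

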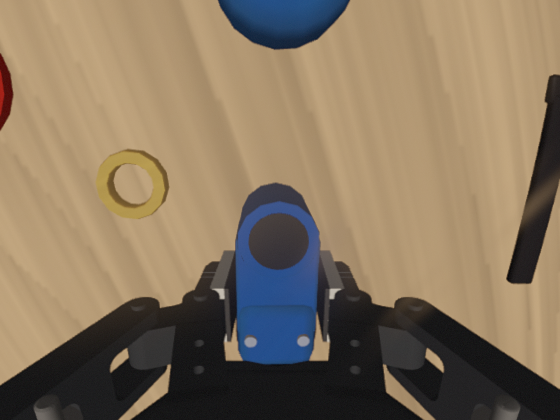

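Call:
{"fn": "servo_tool", "kwargs": {"motion": [[-0.01, 0, 0, 0], [-0.025, 0, 0, 0], [-0.03, 0, 0, -4], [-0.035, 0, 0, -6.5], [-0.03, 0, 0, -6.5], [0, 0, 0, -6.5], [0, 0, 0, -6.5], [0, 0, 0, -6.5]]}}

```text
time_s: 22.85
tool_pos: [0.5731, -0.1348, 0.1325]
ee_rot: [0.597, 0.412, 0.56, -0.4]
ft_force: [-0.1, -0.1, -2.1]
gripper_width: 0.391
```

```bash
python3 go.py 0.465 0.2185 0.125 20
```

```text
t 22.85 pos [ 0.5731 -0.1348  0.1325] yaw 19.9 q7 0.10 w 0.391 F [-0.1 -0.1 -2.1]
before twist d [-0.0034  0.0181 -0.3691] twist -0.1 after twist d [-0.0034  0.0189 -0.3691]
tool x [ 0.0519 -0.0149 -0.9985] tilt deg 3.1
```

Call:
{"fn": "servo_tool", "kwargs": {"motion": [[0, 0.002, -0.038, 0], [0, 0.002, -0.038, 0], [0, 0.002, -0.038, 0], [0, 0.002, -0.038, 0], [0, 0.002, -0.038, 0], [0, 0.002, -0.038, 0], [0, 0.002, -0.038, 0], [0, 0.002, -0.038, 0]]}}

```text
time_s: 23.52
tool_pos: [0.4816, 0.1554, 0.1281]
ee_rot: [0.599, 0.413, 0.556, -0.402]
ft_force: [0.9, 0.3, -1.6]
gripper_width: 0.392
```

```bash
python3 go.py 0.465 0.2185 0.125 20
```

```text
t 23.52 pos [0.4816 0.1554 0.1281] yaw 19.7 q7 -0.55 w 0.392 F [ 0.9  0.3 -1.6]
before twist d [ 0.0008  0.0054 -0.0651] twist -0.3 after twist d [ 0.0008  0.0058 -0.0651]
tool x [ 0.0587 -0.0216 -0.998 ] tilt deg 3.59
```

Call:
{"fn": "servo_tool", "kwargs": {"motion": [[0, 0.003, -0.035, 0], [0, 0.003, -0.024, 0], [0, 0, 0, 0], [0, 0, 0, 0]]}}

```text
time_s: 23.85
tool_pos: [0.4628, 0.2244, 0.1292]
ee_rot: [0.601, 0.411, 0.558, -0.397]
ft_force: [0.6, -1.5, -0.6]
gripper_width: 0.396
```

```bash
python3 go.py 0.465 0.2185 0.0026 20; python3 - <<'E'
from h import *
im,C=snap('wrist','pics/w19.png')
E
```

```text
t 23.85 pos [0.4628 0.2244 0.1292] yaw 20.3 q7 -0.68 w 0.396 F [ 0.6 -1.5 -0.6]
before twist d [ 0.1266 -0.0065  0.0014] twist 0.3 after twist d [ 0.1266 -0.0065  0.0014]
tool x [ 0.0616 -0.0181 -0.9979] tilt deg 3.68
```

View pics/w19.png

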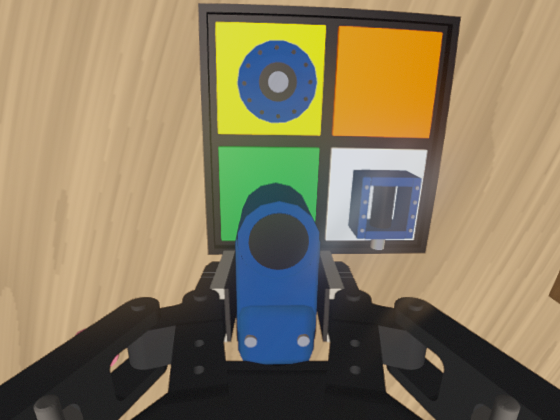

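```bash
python3 - <<'E'
from h import *
C=ld('pics/w19.png')
A=pix(C,[[220,147],[320,148],[222,242]],.011); print('green',(A[1]+A[2])/2, A)
B=pix(C,[[327,149.5],[427,149.5],[413,241],[326,241]],.011); print('w',B.mean(0))
B=pix(C,[[216,23],[325,26],[322,135],[218,135]],.011); print('y',B.mean(0))
B=pix(C,[[337,26],[441,31],[431,138],[334,136]],.011); print('o',B.mean(0))
print('hub',pix(C,[[278,81]],.075))
E
```

```text
green [0.46527013 0.22029605 0.011     ] [[0.41299751 0.2466846  0.011     ]
 [0.49067525 0.27383041 0.011     ]
 [0.43986501 0.16676169 0.011     ]]
w [0.55223142 0.25056593 0.011     ]
y [0.43436675 0.30883288 0.011     ]
o [0.5222213  0.33998841 0.011     ]
hub [[0.4373313  0.30714533 0.075     ]]
```

Call:
{"fn": "servo_tool", "kwargs": {"motion": [[0.01, -0.0065, 0.001, 0], [0.03, 0, 0, 0], [0.03, 0, 0, 0], [0.025, 0, 0, 0], [0.01, 0, 0, 0], [0, 0, 0, 0], [0, 0, 0, 0]]}}

```text
time_s: 24.48
tool_pos: [0.4686, 0.2116, 0.0243]
ee_rot: [0.601, 0.415, 0.554, -0.399]
ft_force: [1.1, 0.4, -1.3]
gripper_width: 0.396
```

```bash
python3 go.py 0.465 0.2195 0.0026 20
```

```text
t 24.48 pos [0.4686 0.2116 0.0243] yaw 19.7 q7 -0.84 w 0.396 F [ 1.1  0.4 -1.3]
before twist d [ 0.0212 -0.0019 -0.0096] twist -0.3 after twist d [ 0.0212 -0.0019 -0.0096]
tool x [ 0.0673 -0.0199 -0.9975] tilt deg 4.02
```

Call:
{"fn": "servo_tool", "kwargs": {"motion": [[0.005, -0.002, -0.0095, 0], [0.008, 0, 0, 0], [0.003, 0, 0, 0], [0, 0, 0, 0], [0, 0, 0, 0]]}}

```text
time_s: 24.9
tool_pos: [0.4681, 0.2184, 0.0119]
ee_rot: [0.602, 0.418, 0.552, -0.399]
ft_force: [0.4, 1.2, -1.1]
gripper_width: 0.389
```

```bash
python3 go.py 0.465 0.2195 0.0026 20; python3 - <<'E'
from h import *
im,C=snap('side','pics/side20.png'); crop(im,130,200,290,330,5,'pics/d20c.png')
im,C=snap('scene','pics/scene20.png'); crop(im,260,90,420,220,5,'pics/s20c.png')
E
```

```text
t 24.90 pos [0.4681 0.2184 0.0119] yaw 19.5 q7 -0.88 w 0.389 F [ 0.4  1.2 -1.1]
before twist d [ 0.009  -0.0031 -0.0025] twist -0.5 after twist d [ 0.009  -0.0031 -0.0025]
tool x [ 0.0729 -0.0187 -0.9972] tilt deg 4.32
```

View pics/d20c.png

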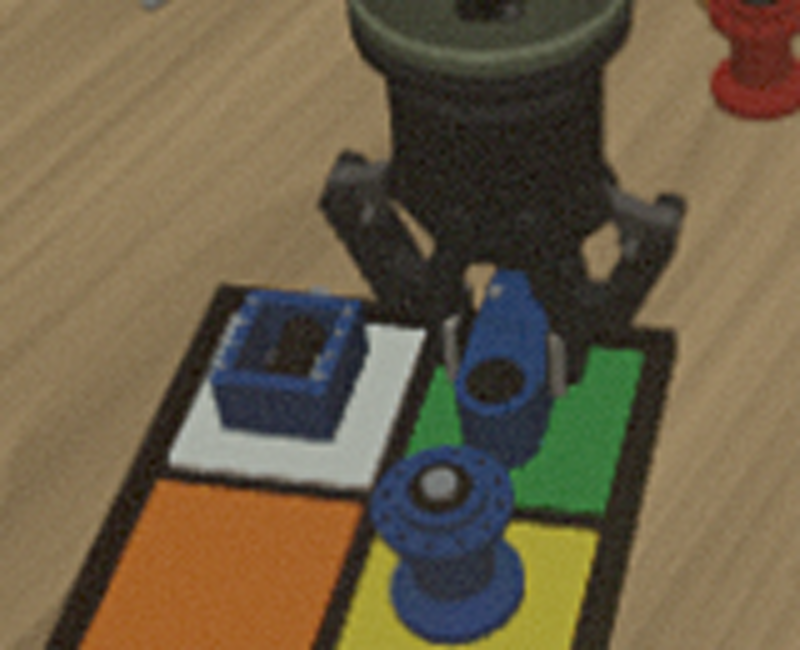

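View pics/s20c.png

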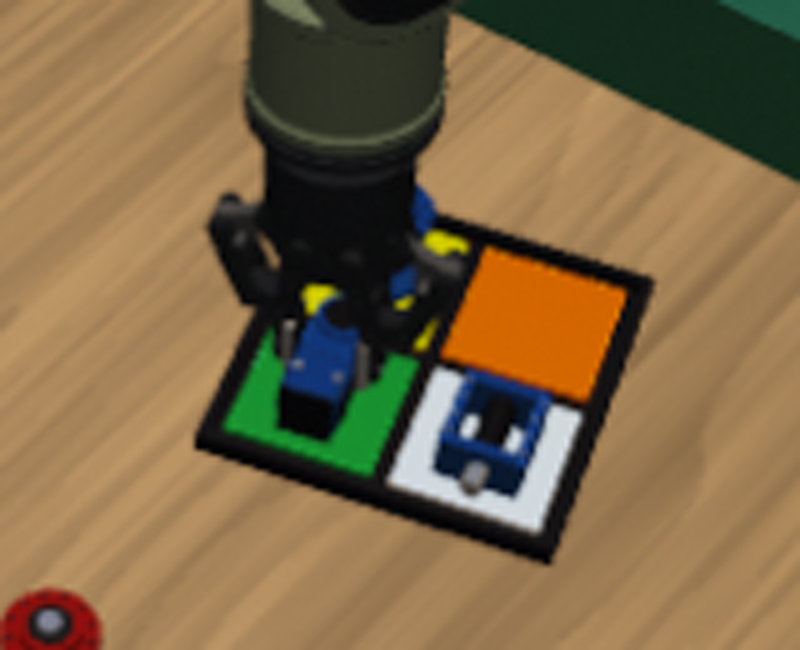

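Call:
{"fn": "servo_tool", "kwargs": {"motion": [[0.006, -0.003, -0.0025, 0], [0.003, 0, 0, 0], [0, 0, 0, 0], [0, 0, 0, 0]]}}

```text
time_s: 25.33
tool_pos: [0.4657, 0.2193, 0.0028]
ee_rot: [0.602, 0.418, 0.551, -0.398]
ft_force: [-2.5, -2.4, 9.3]
gripper_width: 0.386
```

```bash
python3 go.py 0.465 0.2195 0.0026 20
```

```text
t 25.33 pos [0.4657 0.2193 0.0028] yaw 19.5 q7 -0.91 w 0.386 F [-2.5 -2.4  9.3]
before twist d [ 0.0001 -0.0006 -0.0004] twist -0.5 after twist d [ 0.0001 -0.0006 -0.0004]
tool x [ 0.0749 -0.0187 -0.997 ] tilt deg 4.43
```

Call:
{"fn": "servo_tool", "kwargs": {"motion": [[0, 0, 0, 0], [0, 0, 0, 0], [0, 0, 0, 0], [0, 0, 0, 0], [-0.015, 0, 0, 0], [-0.03, 0, 0, 0], [-0.035, 0, 0, 0], [-0.035, 0, 0, 0]], "hand": 0.35}}

```text
time_s: 26.0
tool_pos: [0.4531, 0.2204, 0.1143]
ee_rot: [0.601, 0.414, 0.554, -0.401]
ft_force: [0.8, -1.0, -0.1]
gripper_width: 0.649
```

```bash
python3 go.py 0.620 -0.023 0.13 20;python3 - <<'E'
from h import *
im,C=snap('wrist','pics/w21.png')
im,C=snap('side','pics/side21.png'); crop(im,130,230,290,360,5,'pics/d21c.png')
E
```

```text
t 26.00 pos [0.4531 0.2204 0.1143] yaw 19.6 q7 -0.73 w 0.649 F [ 0.8 -1.  -0.1]
before twist d [0.0007 0.0762 0.2856] twist -0.4 after twist d [0.0007 0.0743 0.286 ]
tool x [ 0.0636 -0.0234 -0.9977] tilt deg 3.89
```

View pics/w21.png

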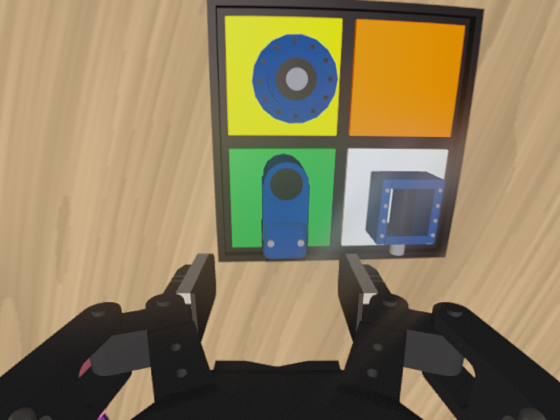

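View pics/d21c.png

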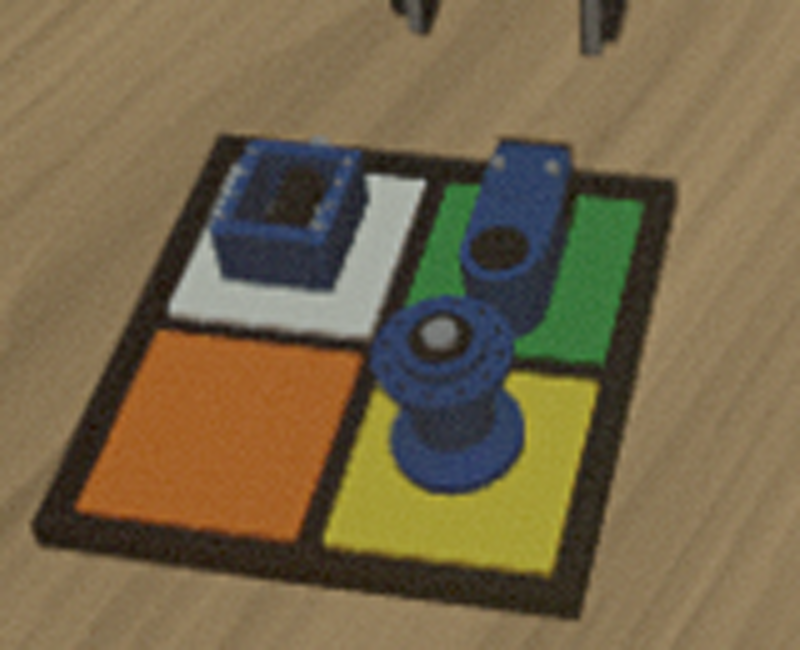

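```bash
python3 - <<'E'
from h import *
C=ld('pics/w21.png')
D=pix(C,[[286,183],[270,243.5],[300,243]],.047); dm=(D[1]+D[2])/2; u=(D[0]-dm)[:2]; u/=np.linalg.norm(u); print('disc',D[0],'centre from disc',D[0][:2]-.021*u)
A=pix(C,[[230,149],[335,149],[331,247],[232,248]],.011); print('green',A.mean(0),np.linalg.norm(np.diff(A,axis=0),axis=1))
B=pix(C,[[262,258],[307,257]],.047).mean(0); print('from end',B[:2]+.038*u)
S=ld('pics/side21.png'); f=lambda v:np.array(v)/5+[130,230]
D=pix(S,f([[499,248],[498,162],[552,165]]),.047); dm=(D[1]+D[2])/2; u=(D[0]-dm)[:2]; u/=np.linalg.norm(u); print('side',D[0][:2]-.021*u)
E
```

```text
disc [0.45699627 0.24258572 0.047     ] centre from disc [0.46391418 0.2227579 ]
green [0.46512193 0.22011658 0.011     ] [0.08216348 0.0845798  0.08516927]
from end [0.46321696 0.2242526 ]
side [0.46286785 0.22127705]
```

Call:
{"fn": "servo_tool", "kwargs": {"motion": [[-0.01, 0, 0, -7], [-0.01, 0, 0, -7], [0, 0, 0, -7], [0, 0, 0, -7], [0, 0, 0, -7], [0, 0, 0, -7], [0, 0, 0, -7]], "hand": 0.1}}

```text
time_s: 26.68
tool_pos: [0.4551, 0.222, 0.1405]
ee_rot: [0.723, 0.124, 0.668, -0.128]
ft_force: [-0.3, -0.7, -0.3]
gripper_width: 0.9
```

```bash
python3 go.py 0.620 -0.0225 0.13 70
```

```text
t 26.68 pos [0.4551 0.222  0.1405] yaw 69.5 q7 0.06 w 0.900 F [-0.3 -0.7 -0.3]
before twist d [ 0.0279 -0.1714  0.2386] twist -0.5 after twist d [ 0.0279 -0.1735  0.2371]
tool x [ 0.076  -0.0199 -0.9969] tilt deg 4.51
```

Call:
{"fn": "servo_tool", "kwargs": {"motion": [[0.001, -0.0215, 0.0295, 0], [0.001, -0.0215, 0.0295, 0], [0.001, -0.0215, 0.0295, 0], [0.001, -0.0215, 0.0295, 0], [0.001, -0.0215, 0.0295, 0], [0.001, -0.0215, 0.0295, 0], [0.001, -0.0215, 0.0295, 0], [0.001, -0.018, 0.027, 0]]}}

```text
time_s: 27.35
tool_pos: [0.621, -0.0202, 0.148]
ee_rot: [0.724, 0.117, 0.669, -0.119]
ft_force: [-0.1, -0.4, 0.5]
gripper_width: 0.901
```

Call:
{"fn": "servo_tool", "kwargs": {"motion": [[0, 0, 0, 0], [0, 0, 0, 0]]}}

```text
time_s: 27.52
tool_pos: [0.6238, -0.0283, 0.1465]
ee_rot: [0.723, 0.119, 0.669, -0.123]
ft_force: [1.0, 1.2, 0.1]
gripper_width: 0.899
```

```bash
python3 go.py 0.620 -0.0225 0.0 70; python3 - <<'E'
from h import *
im,C=snap('wrist','pics/w22.png'); print(proj(C,[[.62,-.0225,.043]]))
E
```

```text
t 27.52 pos [ 0.6238 -0.0283  0.1465] yaw 70.3 q7 0.68 w 0.899 F [1.  1.2 0.1]
before twist d [ 0.1457  0.003  -0.0168] twist 0.3 after twist d [ 0.1457  0.0029 -0.0168]
tool x [ 0.0749 -0.0185 -0.997 ] tilt deg 4.43
[[279.05838016 183.56428788]]
```

View pics/w22.png

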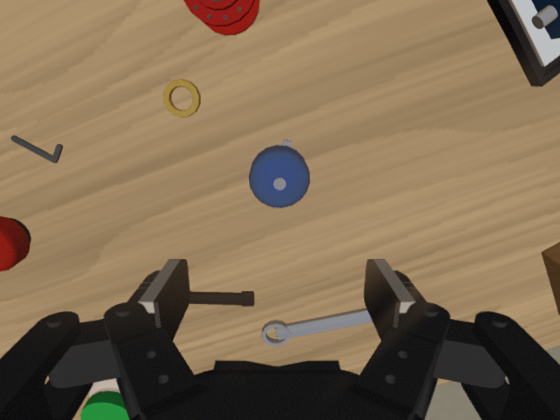

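Call:
{"fn": "servo_tool", "kwargs": {"motion": [[0, 0.003, -0.005, 0], [0.03, 0, -0.003, 0], [0.035, 0, -0.003, 0], [0.03, 0, -0.002, 0], [0.01, 0, 0, 0], [0, 0, 0, 0], [0, 0, 0, 0]]}}

```text
time_s: 28.15
tool_pos: [0.6181, -0.0147, 0.0398]
ee_rot: [0.725, 0.117, 0.669, -0.119]
ft_force: [-0.1, 0.4, 0.6]
gripper_width: 0.899
```

```bash
python3 go.py 0.623 -0.0235 -0.013 70; python3 - <<'E'
from h import *
im,C=snap('wrist','pics/w23.png'); print(proj(C,[[.62,-.0225,.043]]))
im,C=snap('side','pics/side23.png'); crop(im,170,130,330,250,5,'pics/d23c.png')
E
```

```text
t 28.15 pos [ 0.6181 -0.0147  0.0398] yaw 70.8 q7 0.54 w 0.899 F [-0.1  0.4  0.6]
before twist d [ 0.0532 -0.0072  0.0034] twist 0.8 after twist d [ 0.0532 -0.0072  0.0035]
tool x [ 0.0776 -0.0165 -0.9968] tilt deg 4.55
[[261.05063971 259.94878846]]
```

View pics/w23.png

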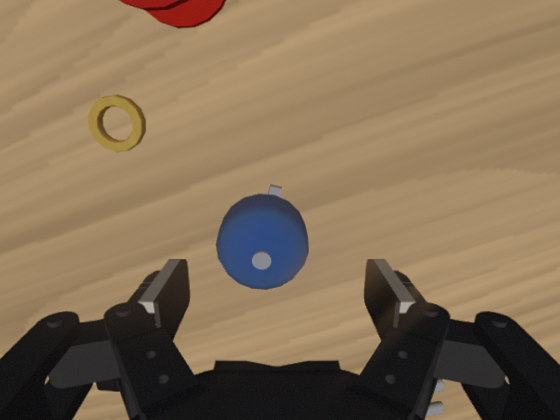

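View pics/d23c.png

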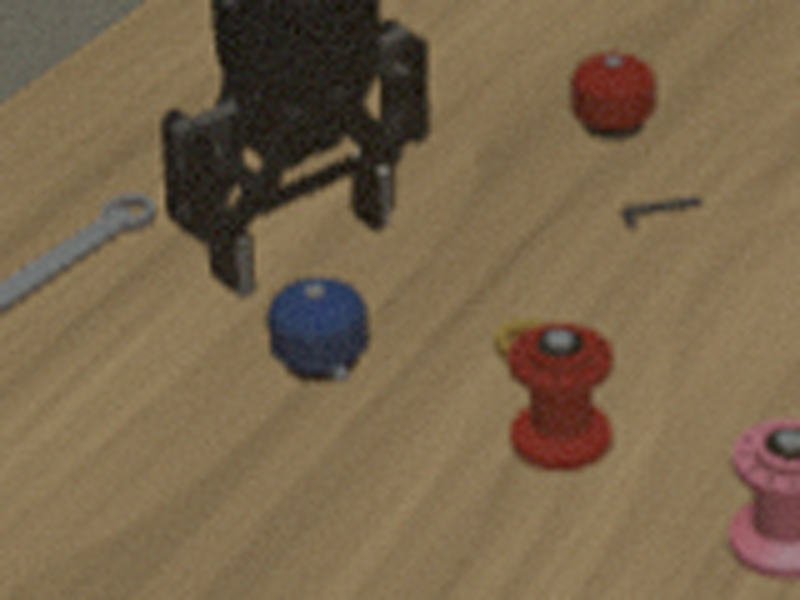

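Call:
{"fn": "servo_tool", "kwargs": {"motion": [[0.01, -0.007, 0.0035, 0], [0.018, 0, 0, 0], [0.015, 0, 0, 0], [0, 0, 0, 0], [0, 0, 0, 0]]}}

```text
time_s: 28.67
tool_pos: [0.6272, -0.0263, 0.0006]
ee_rot: [0.728, 0.118, 0.665, -0.12]
ft_force: [0.3, 0.0, -0.1]
gripper_width: 0.902
```

```bash
python3 go.py 0.623 -0.0235 -0.013 70
```

```text
t 28.67 pos [ 6.272e-01 -2.630e-02  6.000e-04] yaw 70.6 q7 0.51 w 0.902 F [ 0.3  0.  -0.1]
before twist d [ 0.0131  0.0011 -0.006 ] twist 0.6 after twist d [ 0.0131  0.0011 -0.0061]
tool x [ 0.0873 -0.0182 -0.996 ] tilt deg 5.11
```

Call:
{"fn": "servo_tool", "kwargs": {"motion": [[0.007, 0.001, -0.006, 0], [0.006, 0, 0, 0], [0, 0, 0, 0], [0, 0, 0, 0]]}}

```text
time_s: 29.0
tool_pos: [0.623, -0.0236, -0.0129]
ee_rot: [0.728, 0.118, 0.664, -0.12]
ft_force: [0.9, -0.2, 0.3]
gripper_width: 0.897
```

```bash
python3 go.py 0.623 -0.0235 -0.013 70; python3 - <<'E'
from h import *
im,C=snap('wrist','pics/w24.png'); print(proj(C,[[.62,-.0225,.043]]))
im,C=snap('side','pics/side24.png'); crop(im,170,130,330,250,5,'pics/d24c.png')
E
```

```text
t 29.00 pos [ 0.623  -0.0236 -0.0129] yaw 70.6 q7 0.48 w 0.897 F [ 0.9 -0.2  0.3]
before twist d [ 0.0001  0.0001 -0.0001] twist 0.6 after twist d [ 0.0001  0.0001 -0.0001]
tool x [ 0.0885 -0.0183 -0.9959] tilt deg 5.18
[[274.94721927 313.740542  ]]
```

View pics/d24c.png

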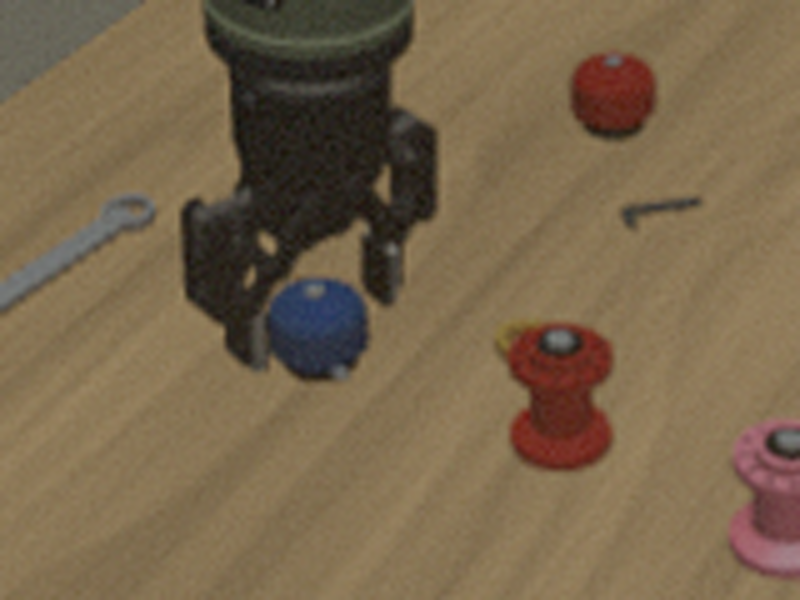

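View pics/w24.png

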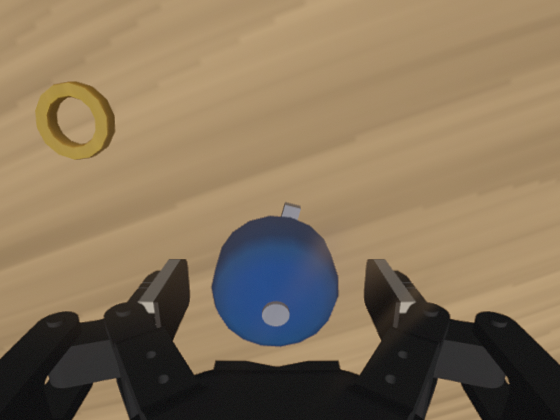

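Call:
{"fn": "servo_tool", "kwargs": {"motion": [[0, 0, 0, 0], [0, 0, 0, 0], [0, 0, 0, 0], [0, 0, 0, 0], [0, 0, 0, 0], [0, 0, 0, 0], [0, 0, 0, 0]], "hand": 1, "newtons": 30}}

```text
time_s: 29.68
tool_pos: [0.6238, -0.0238, -0.0116]
ee_rot: [0.729, 0.118, 0.664, -0.12]
ft_force: [0.4, -0.5, -1.3]
gripper_width: 0.59
```

```bash
python3 go.py 0.623 -0.0235 -0.013 70; python3 - <<'E'
from h import *
im,C=snap('side','pics/side25.png'); crop(im,170,130,330,250,5,'pics/d25c.png')
E
```

```text
t 29.68 pos [ 0.6238 -0.0238 -0.0116] yaw 70.6 q7 0.48 w 0.590 F [ 0.4 -0.5 -1.3]
before twist d [ 0.0014 -0.     -0.001 ] twist 0.6 after twist d [ 0.0014 -0.     -0.001 ]
tool x [ 0.0901 -0.0185 -0.9958] tilt deg 5.28
```

View pics/d25c.png

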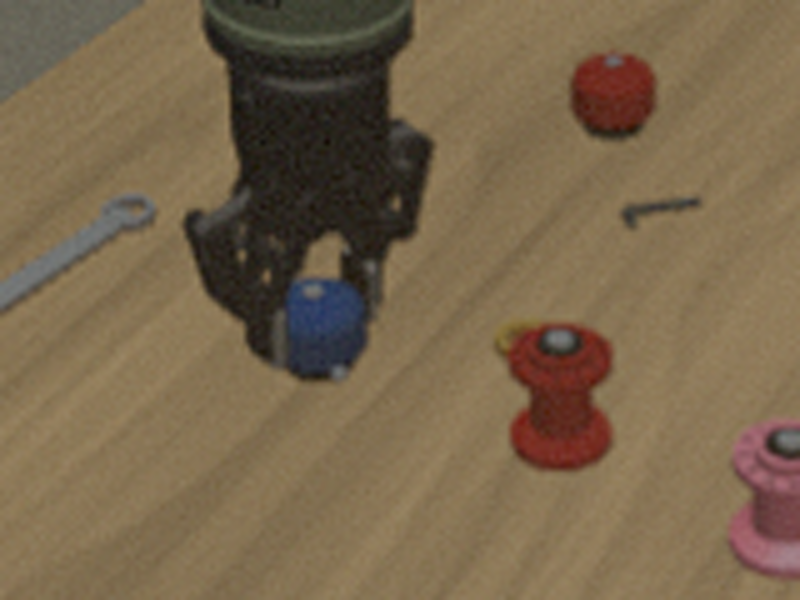

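Call:
{"fn": "servo_tool", "kwargs": {"motion": [[-0.01, 0, 0, 0], [-0.025, 0, 0, 0], [-0.035, 0, 0, 0], [-0.035, 0, 0, 0], [-0.03, 0, 0, 0], [0, 0, 0, 0]]}}

```text
time_s: 30.23
tool_pos: [0.609, -0.0198, 0.1294]
ee_rot: [0.727, 0.117, 0.666, -0.119]
ft_force: [0.7, 0.4, -0.3]
gripper_width: 0.589
```

```bash
python3 go.py 0.5265 0.338 0.13 70; python3 - <<'E'
from h import *
im,C=snap('wrist','pics/w26.png')
E
```

```text
t 30.23 pos [ 0.609  -0.0198  0.1294] yaw 70.7 q7 0.64 w 0.589 F [ 0.7  0.4 -0.3]
before twist d [-0.0138  0.3105 -0.1955] twist 0.7 after twist d [-0.0138  0.308  -0.1995]
tool x [ 0.0852 -0.0173 -0.9962] tilt deg 4.99
```

View pics/w26.png

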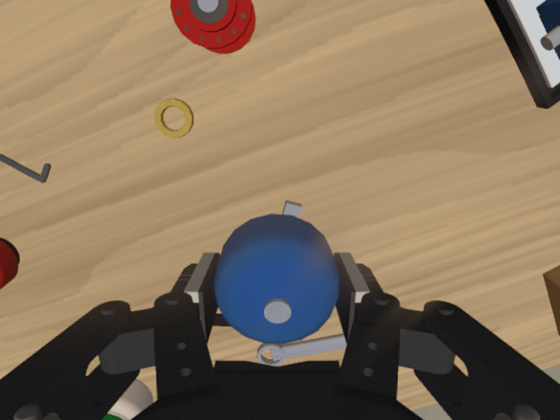

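Held. Carry it over; distance 0.367 m.

Call:
{"fn": "servo_tool", "kwargs": {"motion": [[-0.0015, 0.031, -0.0195, 0], [-0.0015, 0.031, -0.0195, 0], [-0.0015, 0.031, -0.0195, 0], [-0.0015, 0.031, -0.0195, 0], [-0.0015, 0.031, -0.0195, 0], [-0.0015, 0.031, -0.0195, 0], [-0.0015, 0.031, -0.0195, 0], [-0.0015, 0.031, -0.0195, 0]]}}

```text
time_s: 30.95
tool_pos: [0.5417, 0.2643, 0.1237]
ee_rot: [0.725, 0.12, 0.666, -0.128]
ft_force: [0.3, 0.6, -0.4]
gripper_width: 0.592
```

```bash
python3 go.py 0.5265 0.338 0.13 70
```

```text
t 30.95 pos [0.5417 0.2643 0.1237] yaw 69.7 q7 0.09 w 0.592 F [ 0.3  0.6 -0.4]
before twist d [-0.0094  0.0639 -0.0391] twist -0.3 after twist d [-0.0094  0.0641 -0.0389]
tool x [ 0.0796 -0.0263 -0.9965] tilt deg 4.81
```

Call:
{"fn": "servo_tool", "kwargs": {"motion": [[-0.004, 0.03, -0.018, 0], [-0.004, 0.027, -0.016, 0], [0, 0, 0, 0], [0, 0, 0, 0], [0, 0, 0, 0]]}}

```text
time_s: 31.37
tool_pos: [0.5212, 0.3422, 0.1259]
ee_rot: [0.724, 0.116, 0.669, -0.124]
ft_force: [-0.2, -0.0, -1.0]
gripper_width: 0.592
```

```bash
python3 go.py 0.5265 0.338 0.0 70; python3 - <<'E'
from h import *
im,C=snap('wrist','pics/w27.png')
im,C=snap('side','pics/side27.png'); crop(im,130,230,290,360,5,'pics/d27c.png')
E
```

```text
t 31.37 pos [0.5212 0.3422 0.1259] yaw 70.5 q7 0.00 w 0.592 F [-0.2 -0.  -1. ]
before twist d [ 0.126  -0.0025 -0.0034] twist 0.5 after twist d [ 0.126  -0.0025 -0.0034]
tool x [ 0.0741 -0.0238 -0.997 ] tilt deg 4.46
```

View pics/w27.png

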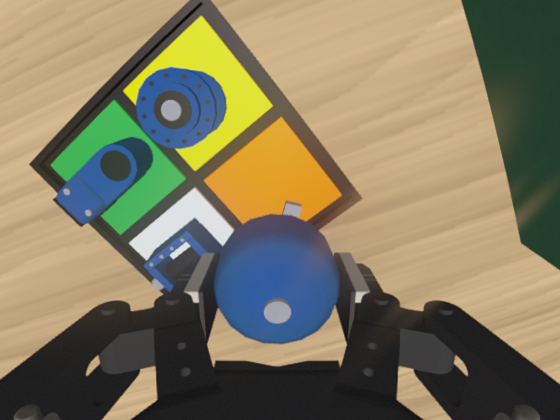

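View pics/d27c.png

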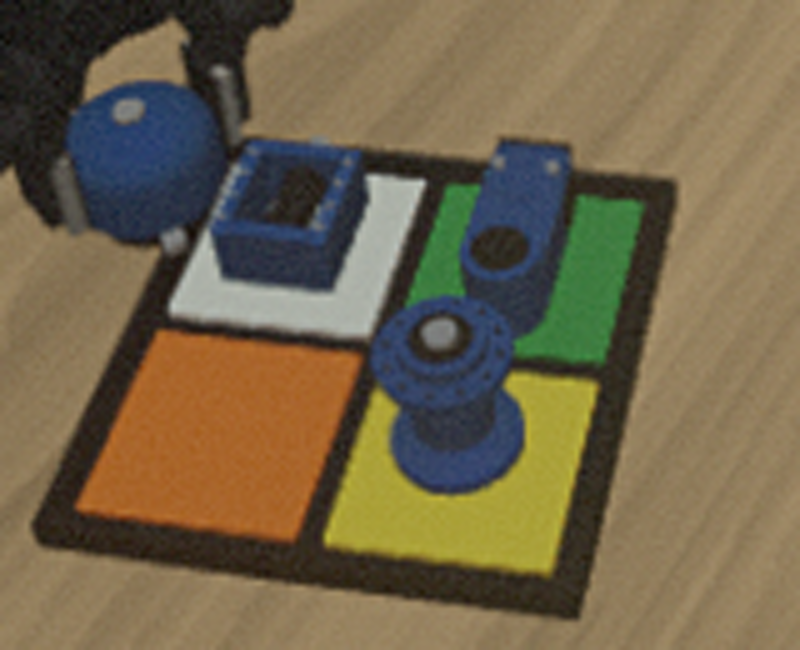

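Call:
{"fn": "servo_tool", "kwargs": {"motion": [[0.01, -0.0025, -0.0035, 0], [0.03, 0, 0, 0], [0.03, 0, 0, 0], [0.025, 0, 0, 0], [0.01, 0, 0, 0], [0, 0, 0, 0], [0, 0, 0, 0]]}}

```text
time_s: 32.05
tool_pos: [0.5277, 0.3286, 0.0147]
ee_rot: [0.723, 0.119, 0.668, -0.129]
ft_force: [0.0, -0.4, -0.3]
gripper_width: 0.591
```

```bash
python3 go.py 0.5265 0.338 0.0 70
```

```text
t 32.05 pos [0.5277 0.3286 0.0147] yaw 69.8 q7 -0.11 w 0.591 F [ 0.  -0.4 -0.3]
before twist d [ 0.0143  0.0084 -0.0055] twist -0.2 after twist d [ 0.0143  0.0084 -0.0055]
tool x [ 0.0746 -0.0276 -0.9968] tilt deg 4.56
```

Call:
{"fn": "servo_tool", "kwargs": {"motion": [[0.004, 0.0085, -0.0055, 0], [0.005, 0, 0, 0], [0.001, 0, 0, 0], [0, 0, 0, 0], [0, 0, 0, 0]]}}

```text
time_s: 32.47
tool_pos: [0.5276, 0.3406, 0.0075]
ee_rot: [0.724, 0.12, 0.667, -0.128]
ft_force: [0.8, -0.1, -1.6]
gripper_width: 0.591
```

```bash
python3 go.py 0.5265 0.338 0.0 70; python3 - <<'E'
from h import *
im,C=snap('side','pics/side28.png'); crop(im,130,230,290,360,5,'pics/d28c.png')
E
```

```text
t 32.47 pos [0.5276 0.3406 0.0075] yaw 69.8 q7 -0.13 w 0.591 F [ 0.8 -0.1 -1.6]
before twist d [ 0.0075 -0.0028 -0.0008] twist -0.2 after twist d [ 0.0075 -0.0028 -0.0008]
tool x [ 0.0788 -0.0244 -0.9966] tilt deg 4.73
```

View pics/d28c.png

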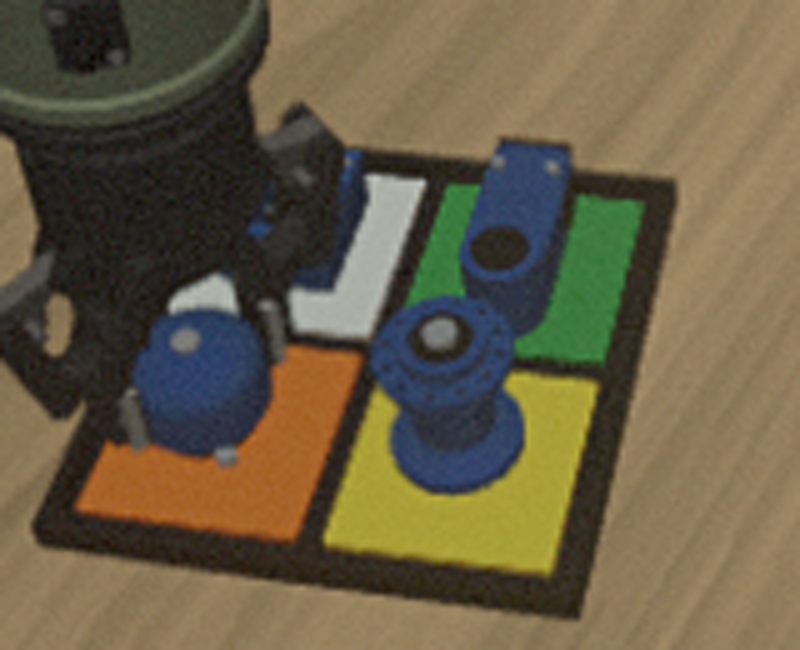

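Call:
{"fn": "servo_tool", "kwargs": {"motion": [[0.005, -0.0028, -0.001, 0], [0.002, 0, 0, 0], [0, 0, 0, 0], [0, 0, 0, 0]]}}

```text
time_s: 32.85
tool_pos: [0.5265, 0.3378, 0.0005]
ee_rot: [0.725, 0.121, 0.666, -0.128]
ft_force: [0.3, 1.0, -0.9]
gripper_width: 0.589
```

```bash
python3 go.py 0.5265 0.338 0.0 70
```

```text
t 32.85 pos [5.265e-01 3.378e-01 5.000e-04] yaw 69.8 q7 -0.14 w 0.589 F [ 0.3  1.  -0.9]
before twist d [ 0.0005  0.0002 -0.0001] twist -0.2 after twist d [ 0.0005  0.0002 -0.0001]
tool x [ 0.0798 -0.024  -0.9965] tilt deg 4.78
```

Call:
{"fn": "servo_tool", "kwargs": {"motion": [[0.0015, 0, 0, 0], [0, 0, 0, 0], [0, 0, 0, 0]]}}

```text
time_s: 33.1
tool_pos: [0.5268, 0.3378, -0.0007]
ee_rot: [0.725, 0.121, 0.666, -0.128]
ft_force: [0.4, -0.5, -0.5]
gripper_width: 0.596
```

```bash
python3 go.py 0.5265 0.338 0.0 70
```

```text
t 33.10 pos [ 0.5268  0.3378 -0.0007] yaw 69.8 q7 -0.14 w 0.596 F [ 0.4 -0.5 -0.5]
before twist d [-0.0007  0.0001 -0.0002] twist -0.2 after twist d [-0.0007  0.0001 -0.0002]
tool x [ 0.0801 -0.0239 -0.9965] tilt deg 4.8
```

Call:
{"fn": "servo_tool", "kwargs": {"motion": [[0.0015, 0, 0, 0], [0, 0, 0, 0], [0, 0, 0, 0]]}}

```text
time_s: 33.35
tool_pos: [0.527, 0.338, -0.0007]
ee_rot: [0.725, 0.121, 0.666, -0.128]
ft_force: [0.2, 0.5, -0.4]
gripper_width: 0.593
```

Call:
{"fn": "servo_tool", "kwargs": {"motion": [[0, 0, 0, 0], [0, 0, 0, 0], [0, 0, 0, 0], [0, 0, 0, 0], [-0.015, 0, 0, 0], [-0.03, 0, 0, 0], [-0.035, 0, 0, 0], [-0.035, 0, 0, 0]], "hand": 0.15}}

```text
time_s: 34.02
tool_pos: [0.5141, 0.3386, 0.1127]
ee_rot: [0.722, 0.118, 0.669, -0.13]
ft_force: [0.8, -0.5, 0.2]
gripper_width: 0.851
```

Call:
{"fn": "servo_tool", "kwargs": {"motion": [[-0.035, 0, -0.03, 0], [-0.03, 0, -0.03, 0], [0, 0, -0.03, 0], [0, 0, 0, 0], [0, 0, 0, 0]]}}

```text
time_s: 34.43
tool_pos: [0.4269, 0.3734, 0.1814]
ee_rot: [0.725, 0.121, 0.666, -0.127]
ft_force: [0.7, -1.0, -0.3]
gripper_width: 0.853
```

```bash
python3 go.py 0.5265 0.338 0.0 70; python3 - <<'E'
from h import *
im,C=snap('side','pics/side29.png'); crop(im,130,230,290,360,5,'pics/d29c.png')
im,C=snap('scene','pics/scene29.png'); 
im,C=snap('wrist','pics/w29.png')
E
```

```text
t 34.43 pos [0.4269 0.3734 0.1814] yaw 69.8 q7 -0.13 w 0.853 F [ 0.7 -1.  -0.3]
before twist d [ 0.1896 -0.0002  0.0901] twist -0.2 after twist d [ 0.1896 -0.0005  0.0901]
tool x [ 0.0815 -0.0222 -0.9964] tilt deg 4.84
```

View pics/d29c.png

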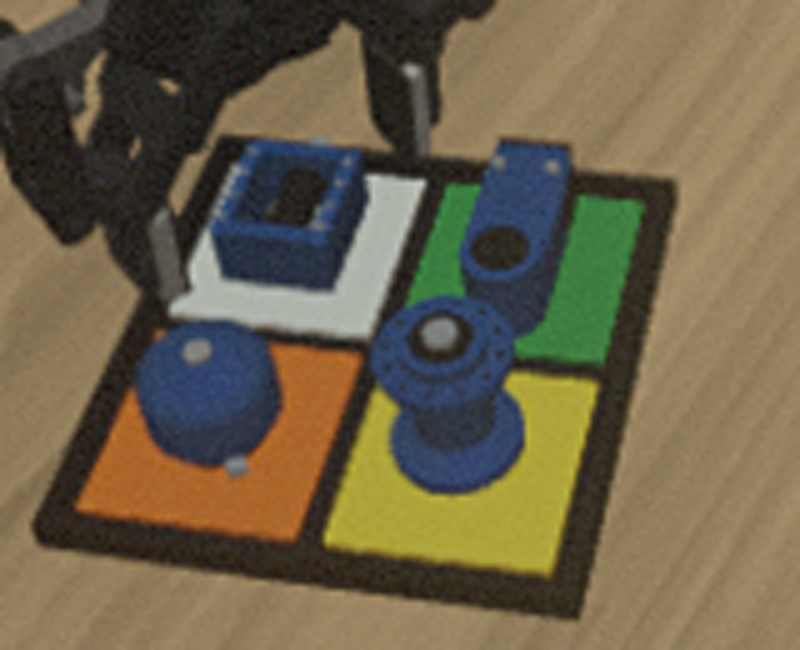

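View pics/scene29.png

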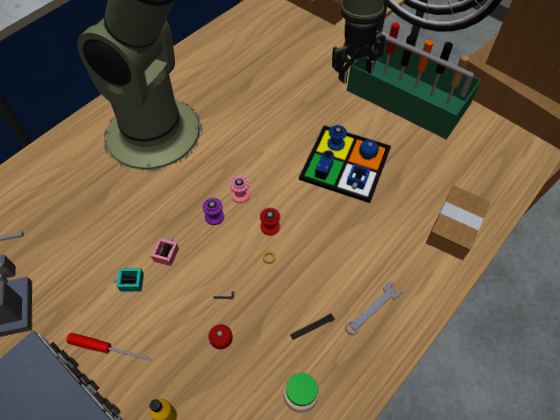

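View pics/w29.png

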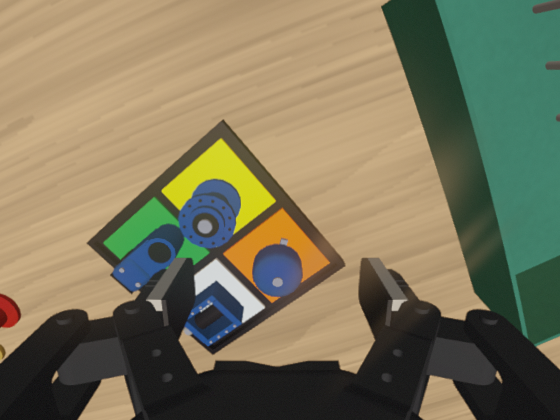

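```bash
python3 - <<'E'
from h import *
C=ld('pics/w29.png');S=ld('pics/side29.png');A=ld('pics/scene29.png')
print('bell w',pix(C,[[277,283]],.054),'side',pix(S,[[169.4,300]],.054))
print('orange w',pix(C,[[284,208],[330,264],[280.5,301.5],[224,250]],.011).mean(0))
print('hub w',pix(C,[[205,227]],.075))
im=cv2.imread('pics/scene29.png'); crop(im,290,115,400,210,6,'pics/s29c.png')
E
```

```text
bell w [[0.52510236 0.33963795 0.054     ]] side [[0.52328931 0.33805878 0.054     ]]
orange w [0.52186759 0.34449827 0.011     ]
hub w [[0.43861254 0.30616651 0.075     ]]
```

View pics/s29c.png

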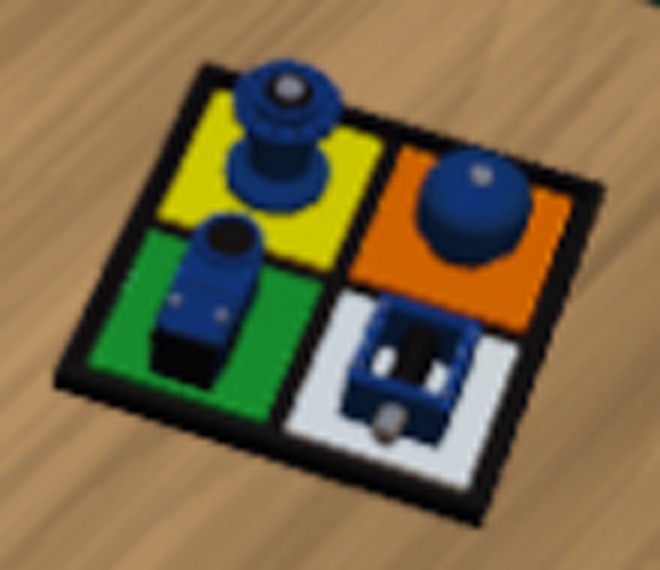

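```bash
python3 - <<'E'
from h import *
a=cv2.imread('pics/scene0.png').astype(int);b=cv2.imread('pics/scene29.png').astype(int)
for n,(x0,y0,x1,y1) in dict(redhub=(255,203,285,238),redbell=(205,320,236,352),purple=(200,195,226,226),pink=(228,174,252,204)).items(): print(n,abs(a-b)[y0:y1,x0:x1].mean().round(2))
from rig import order
print(order.job_done(), readout.get_state()['time_s'])
E
```

```text
redhub 0.45
redbell 0.47
purple 0.39
pink 0.35
the job is handed in; nothing more can be done
the job is handed in; nothing more can be done
```

All four blue parts are in the tray, each on its own mat and standing as it lay on the bench. The order was hub on yellow, pedal on white, stem on green, bell on orange. I handed the job in about 35 s into the 102 s limit with the gripper clear of everything.

**Position:** in the last pictures each part lies about 2 to 6 mm from its mat's centre, against the 15 mm allowed. The bell had the worst reading, 6 mm from the wrist camera; that camera's mat estimates differ by a few millimetres from the scene camera's.

**Red parts:** the red hub and red bell stand where they were, and so do the pink and purple hubs. Those areas of the scene picture match the first one.

**What went wrong or disagreed:**
- **Finger reach:** the fingertips turned out to stand about 25 mm farther back from the tool point than stated. The first grasp of the hub therefore closed on air just above it, touching nothing. I worked out the real offset from the side and scene cameras and used it for every later grasp.
- **Tool tilt:** the tool's tilt crept up to about 5° over the run. I turned the jaws for the bell to allow for it.

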